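# Empty the test handler's catch tray into the compartment tote

### The arm

A 7-joint arm with a two-finger parallel gripper is mounted at the origin on a cart in front of the work surface, level with it; the furniture and walls round the work are solid. World frame = base frame: x ahead of the robot, y to its left, z up, the work surface at z = 0. Lengths are in m, angles in rad, forces in N, time in s.
With the tool pointing down it reaches from about 0.425 to 0.825 m from the base axis. Payload 3.6 kg.
Tool frame: the origin (TCP) lies at the very end of the fingers, on their centre line; the grasp point (between the pads) lies 19 mm behind it; z points along the fingers, y is the direction in which the jaws open and shut (so a half turn about z gives the same grasp; the last joint's range is limited). The gripper opens to 93 mm and grips with 3 to 60 N. Pads are 15 mm wide; open, the fingers measure 128 mm over their backs; the gripper's body (75 mm by 188 mm) begins 65 mm behind the grasp point.
Start: joints at [1.232, 0.615, -0.013, 1.423, 0.008, 1.103, -0.04], TCP at [0.199, -0.619, 0.219] pointing down, gripper open.
Joint ranges: [-3.12, 3.12], [-0.3, 2.06], [-1.34, 1.32], [0.26, 2.42], [-1.36, 4.5], [0.01, 1.98], [-2.84, 2.84]. Speed limits (rad/s): [2.79, 2.79, 3.14, 3.14, 3.14, 3.14, 3.14].

### API

Orientations are given as a 3x3 rotation matrix whose columns are the frame's x, y, z axes.
In Python, from rig import readout, grab_frame, camera_params, order, models gives the robot as it stands. The module is installed in compiled form; this text tells all that it offers.
- The arm moves only by the tool jog_arm, never from a script. Its arguments are lists of equal length, an entry for each row: "claw": the closure, from 0 (fully open) to 1 (shut); "offset": the shift along the world's x, y, z in units of 40 mm (1.0 is 40 mm), a list of three; "angular": the turn, a rotation vector about the world's x, y, z in units of 6 degrees (1.0 is 6 degrees), a list of three. In form: {"claw": [claw, ...], "offset": [[x, y, z], ...], "angular": [[ax, ay, az], ...]}. A call has 1 to 12 rows; each row shifts and turns the commanded pose from where the row before left it; what a row does not reach is not made up. A row lasts 1/12 s, in which the tool goes at most 41.7 mm and 7.16 degrees, less where a joint would pass 70% of its speed; a pose out of reach is approached as far as the arm can. A call is refused whole if a number of a shift passes 1 or a number of a turn 1, either way. A call with a gripper value outside its range is refused whole. The fingers move at their own pace and stop on an object; "newtons" is the grip in N (left out, the last holds). Time passes only in rows, so rows that do not move let the fingers close. It gives the time, the measured TCP pose, the force and the opening at its end, in the units of the state.
- readout.get_obs(): the state, without advancing time (a new reading comes with each control period).
- grab_frame(name): name is "side" or "top"; returns the picture (480x640x3 uint8, red, green, blue); there is no depth.
- camera_params(name): a dict with "fovy" (degrees; the focal length in pixels is half the picture's height over the tangent of half this angle, whatever the lens; pixels are square), "cx", "cy" (the principal point, pixels), "rvec" (rotation vector, rad) and "tvec" (3), from world to camera coordinates, as OpenCV has them. Camera axes: x right, y down, z forward; pixel columns grow to the right and rows downward; lengths in m; the calibration is good to about 2 mm. A picture is of the moment at which its call begins. camera_params takes no time and is no camera call.
- order.sign_off(): hands the job in, once; it reports no verdict.
Trained networks look in the newest picture that a camera, given by its name, has taken for a name from the list of things; names that differ only in an ending like _2 or _b are one class to them, and where a whole thing is asked for, a point or a joint stands for the part that bears it (a point fixed in the world has none). Each returns a list of dicts, best first, with "conf" (0 to 1); they miss things now and then, are a little off and sometimes report something else, mostly with a low value. They report only what shows in the picture. A call takes as long as a camera call.
- models.regions_of(camera, thing): "mask" (480x640 bool, what is visible of it) and "box" ([centre column, centre row, width, height] in pixels, round what is visible of it).
- models.place_of(camera, thing): "centre" ([column, row] in pixels: a listed point, or the origin of a listed thing).
The state is a dict: "time_s": time; "joint_pos": joint angles; "qvel": joint speeds; "joint_torque": joint torques, N m; "tool_pos": TCP position; "tcp_rot": TCP orientation; "force": force on the tool from outside, world axes, zero at the start; "wrist_torque": the same for the moment, N m; "finger_gap": finger opening in m.
Only numpy, scipy, OpenCV 4.12 (cv2) and the standard library are available. Lean on these libraries where they do the work, as an engineer would, in place of code of your own. Each camera call takes 0.05 s, during which the arm holds its last target. There are 200 camera calls.

### The job

Before you touch any module, flip the clear guard of the selector station up so that it stays open, and turn the selector clockwise to its stop (Hold). Then move every finished module from the handler's catch tray into the tote, lying flat on its base plate, one to a compartment. Once all are in, shut the tote's lid fully and then swing its clamp arm right in over it, turn the selector back anticlockwise to its stop (Run) and close the guard over it; leave the tape roll and the brush where they are.

Things in the scene. Friction and masses are not known exactly. Their poses are not given: they have to be found in the camera images.
- module_0: finished converter module, aluminium, 0.18 kg; up to four identical ones, some may be absent. Base plate 80 mm (own x) x 50 mm (own y) x 5 mm; on it, centred, a body 58 mm (x) x 34 mm (y) that reaches 32 mm above the underside (low decorative fins to 34 mm). Origin: centre of the underside; z up when it lies flat. They start flat in the catch tray; grip the body across its 34 mm width
- module_1: finished converter module, aluminium, 0.18 kg; up to four identical ones, some may be absent. Base plate 80 mm (own x) x 50 mm (own y) x 5 mm; on it, centred, a body 58 mm (x) x 34 mm (y) that reaches 32 mm above the underside (low decorative fins to 34 mm). Origin: centre of the underside; z up when it lies flat. They start flat in the catch tray; grip the body across its 34 mm width
- module_2: finished converter module, aluminium, 0.18 kg; up to four identical ones, some may be absent. Base plate 80 mm (own x) x 50 mm (own y) x 5 mm; on it, centred, a body 58 mm (x) x 34 mm (y) that reaches 32 mm above the underside (low decorative fins to 34 mm). Origin: centre of the underside; z up when it lies flat. They start flat in the catch tray; grip the body across its 34 mm width
- module_3: finished converter module, aluminium, 0.18 kg; up to four identical ones, some may be absent. Base plate 80 mm (own x) x 50 mm (own y) x 5 mm; on it, centred, a body 58 mm (x) x 34 mm (y) that reaches 32 mm above the underside (low decorative fins to 34 mm). Origin: centre of the underside; z up when it lies flat. They start flat in the catch tray; grip the body across its 34 mm width
- handler: white test handler with an open steel catch tray, fixed, not to be moved. Origin: on the bench under the centre of the area where modules lie; own z up. Tray floor 10 mm above the bench, walls 3 mm thick reach 24 mm above the bench; inside, the tray is 148 mm along own x and reaches from y = -132 to +93 mm. The handler's housing, 125 mm tall (150 mm at the pull on its roof), stands at y < -130 mm
- tote: grey tote, 104 mm (own x) x 252 mm (own y), walls 4 mm thick, rim 52 mm above the bench; fixed, not to be moved. Origin: on the bench under its centre; own z up. Inner floor 5 mm above the bench, 96 x 244 mm, split by three ribs (4 mm thick, 12 mm high above the floor) at y = -62, 0 and +62 mm into four compartments 58 mm wide, centred at y = -93, -31, +31 and +93 mm
- lid (a joint): the tote's lid, hinged along own y on the tote's far (+x) rim: 0 shut, 1.95 rad fully open (leaning back); starts open. The hinge is stiff: the lid stays at any angle (about 2 N at the bar moves it)
- lid_hinge (a point): point on the lid's hinge line at its middle (fixed to the tote; the hinge line runs along the tote's own y)
- lid_bar (a point): middle of the lid's pull bar: a round steel bar 9 mm thick, 72 mm long, parallel to the hinge and 144 mm from it, standing 36 mm clear ahead of the lid's free edge on two side stalks. With the lid shut it is in front of the tote, 54 mm above the bench
- clamp (a joint): swing clamp on the right-hand (-y) end of the tote, turning about a vertical pivot: 0 = arm pointing along the tote's +y, right in over the lid; +1.57 rad = arm along the tote's -x, clear of the lid (positive is anticlockwise from above). Starts between 1.3 and 1.6; stays where it is left. It must not be swung in while the lid is up
- clamp_pivot (a point): point on the clamp's vertical pivot axis at the mid-height of its knob
- clamp_knob (a point): middle of the clamp's upright black knob, 20 mm diameter, 24 mm tall, 50 mm from the pivot; at z = 84 mm. Take it from above and swing it round the pivot
- station: grey selector station, 90 x 90 x 50 mm, fixed, not to be moved. Origin: on the bench under its centre; own -x faces the robot
- guard (a joint): clear hood, 84 x 86 x 45 mm, over the selector, hinged at the top rear (+x) edge of the station: 0 shut, 1.9 rad fully open. Free hinge: below about 1.0 rad it falls shut, beyond that it falls open and rests on its stop
- guard_hinge (a point): point on the guard's hinge line at its middle (fixed to the station; the hinge line runs along the station's own y)
- guard_bar (a point): middle of the guard's pull bar: a round steel bar 9 mm thick, 60 mm long, parallel to the hinge and 122 mm from it, standing 36 mm clear ahead of the hood's front face on two side stalks. With the guard shut it is 73 mm above the bench and 120 mm ahead of the hinge
- selector (a joint): rotary selector under the guard: 0 = Run (bar grip along the station's own x), turns clockwise seen from above to its stop at 1.05 rad = Hold; stays where it is left (about 0.06 N m)
- selector_grip (a point): top centre of the selector's bar grip, on its axis, 85 mm above the bench; the bar is 46 mm long, 14 mm thick and 27 mm tall, and its length turns with this point's own x axis
- tape_roll: amber tape roll lying flat, 80 mm diameter, 12 mm high; a bystander
- brush: black brush lying flat, 136 mm long, 18 mm wide; a bystander

How it is judged:
On the way, in this order (a step that is already met when the one before it is completed fails the run):
1. the guard is flipped up and stays open (value of joint guard above 1.5 rad), for 0.3 s.
2. the selector is at Hold, guard still open (value of joint selector above 0.9 rad and value of joint guard above 1.5 rad), for 0.2 s.
3. every module lies flat in the tote, one to a compartment, with the selector still at Hold (x of module_0 in the frame of tote between -0.03 and 0.03 m and y of module_0 in the frame of tote between -0.122 and 0.122 m and z of module_0 in the frame of tote between 0 and 0.011 m and angle between each of module_0, module_1, module_2, module_3's own z axis and vertical below 0.15 rad and x of module_1 in the frame of tote between -0.03 and 0.03 m and y of module_1 in the frame of tote between -0.122 and 0.122 m and z of module_1 in the frame of tote between 0 and 0.011 m and x of module_2 in the frame of tote between -0.03 and 0.03 m and y of module_2 in the frame of tote between -0.122 and 0.122 m and z of module_2 in the frame of tote between 0 and 0.011 m and x of module_3 in the frame of tote between -0.03 and 0.03 m and y of module_3 in the frame of tote between -0.122 and 0.122 m and z of module_3 in the frame of tote between 0 and 0.011 m and value of joint selector above 0.9 rad), for 0.3 s.
At the end, for the whole second after the job is handed in: every module lies flat in the tote (tilt < 0.15 rad, on the inner floor), one to a compartment, at rest; lid shut (< 0.06 rad), clamp in over it (< 0.15 rad), selector at Run (< 0.15 rad), guard shut (< 0.06 rad) (x of module_0 in the frame of tote between -0.03 and 0.03 m and y of module_0 in the frame of tote between -0.122 and 0.122 m and z of module_0 in the frame of tote between 0 and 0.011 m and angle between each of module_0, module_1, module_2, module_3's own z axis and vertical below 0.15 rad and x of module_1 in the frame of tote between -0.03 and 0.03 m and y of module_1 in the frame of tote between -0.122 and 0.122 m and z of module_1 in the frame of tote between 0 and 0.011 m and x of module_2 in the frame of tote between -0.03 and 0.03 m and y of module_2 in the frame of tote between -0.122 and 0.122 m and z of module_2 in the frame of tote between 0 and 0.011 m and x of module_3 in the frame of tote between -0.03 and 0.03 m and y of module_3 in the frame of tote between -0.122 and 0.122 m and z of module_3 in the frame of tote between 0 and 0.011 m and value of joint each of lid, guard below 0.06 rad and value of joint each of clamp, selector below 0.15 rad and linear speed of each of module_0, module_1, module_2, module_3 below 0.02 m/s); the robot touches nothing.
It fails at once if a module is touched while the selector is not at Hold (value of joint selector below 0.85 rad and (contact force between the fingers and module_0 above 0.5 N or contact force between the fingers and module_1 above 0.5 N or contact force between the fingers and module_2 above 0.5 N or contact force between the fingers and module_3 above 0.5 N)).
It fails at once if the clamp is swung in while the lid is up (value of joint clamp below 0.9 rad and value of joint lid above 0.2 rad).
It fails at once if the tape roll or the brush is moved by more than 30 mm (distance of any of tape_roll, brush from where it was at the start of the episode above 0.03 m).
Of module_0, module_1, module_2, module_3 only 2 to 4 are there at a start; the rules pass over those that are not, and their reading is None.
At some moment in a run one of module_0, module_1, module_2, module_3 may be knocked a few centimetres aside while the robot is not near it.
Once in a run the grip may slacken for a moment while it holds something.
It also fails if it takes over 210 s, if anything falls off the work surface, if the arm or the gripper's body presses on something with over 40 N, if the wrist force passes 120 N, or if a joint passes its speed limit or range.

## Working session

There is one attempt and no reset: what is moved stays moved. The work goes in short steps, Python scripts to look and compute and a tool call to move; the robot and the scene stay as the last step left them, time stands still between calls to the robot, and variables do not carry over. Pictures are saved under pics/ and viewed, about 12 in all and at most 16, crops included, and the job is handed in when it is done.

Besides the shell and the picture viewer there is one more tool, called after "Emit:" by a JSON object that holds its "method" and its "body", one argument or row to a line. jog_arm: Moves the arm, as the interface text tells. Its arguments: {"type":"object","properties":{"claw":{"type":"array"},"offset":{"type":"array"},"angular":{"type":"array"},"newtons":{"type":"number"}},"required":["claw","offset","angular"]}

```bash
mkdir -p pics
cat > h.py <<'E'
import numpy as np, cv2
from rig import readout, grab_frame, camera_params, order, models
def cam(n):
    p=camera_params(n); f=240/np.tan(np.radians(p['fovy'])/2)
    K=np.array([[f,0,p['cx']],[0,f,p['cy']],[0,0,1.]]); R=cv2.Rodrigues(np.array(p['rvec'],float))[0]
    return K,R,np.array(p['tvec'],float).reshape(3)
def onz(n,px,z):
    K,R,t=cam(n); d=R.T@np.linalg.inv(K)@np.array([px[0],px[1],1.]); c=-R.T@t
    return c+d*(z-c[2])/d[2]
def proj(n,P):
    K,R,t=cam(n); q=K@(R@np.asarray(P,float)+t); return q[:2]/q[2]
def tri(pa,pb):
    A=[]
    for n,px in (('side',pa),('top',pb)):
        K,R,t=cam(n); P=K@np.c_[R,t]
        A+= [px[0]*P[2]-P[0], px[1]*P[2]-P[1]]
    X=np.linalg.svd(np.array(A))[2][-1]; return X[:3]/X[3]
def save(n,f):
    im=grab_frame(n); cv2.imwrite('pics/'+f,im[:,:,::-1]); return im
E
python3 - <<'E'
from h import *
np.set_printoptions(precision=3,suppress=True)
for n in('side','top'):
    save(n,n+'0.png'); K,R,t=cam(n); print(n,-R.T@t,R[2],K[0,0],camera_params(n))
for th in ['module_0','handler','tote','lid_hinge','lid_bar','clamp_pivot','clamp_knob','station','guard_hinge','guard_bar','selector_grip','tape_roll','brush']:
    for n in('side','top'):
        print(th,n,[(np.round(d['centre'],1).tolist(),round(d['conf'],2)) for d in models.place_of(n,th)][:6])
print(readout.get_obs())
E
```

```text
side [ 0.467 -0.946  0.714] [ 0.065  0.817 -0.573] 473.7495987531327 {'fovy': 53.73324937999201, 'cx': 315.2537909471688, 'cy': 237.17103364420535, 'rvec': array([ 2.178, -0.104,  0.036]), 'tvec': array([-0.539,  0.075,  1.152])}
top [ 0.474 -0.058  1.224] [ 0.058  0.002 -0.998] 542.0459092819482 {'fovy': 47.7643563738516, 'cx': 319.898323642011, 'cy': 236.4657014486288, 'rvec': array([ 2.199, -2.183,  0.061]), 'tvec': array([-0.059,  0.544,  1.195])}
module_0 side [([292.1, 374.2], 0.98), ([290.6, 335.4], 0.7), ([326.2, 336.6], 0.67), ([333.1, 368.7], 0.59)]
module_0 top [([420.1, 270.5], 0.84), ([420.4, 238.9], 0.78), ([460.3, 236.2], 0.67), ([463.7, 268.9], 0.55), ([211.7, 212.8], 0.47)]
handler side [([313.6, 359.9], 0.68)]
handler top [([439.6, 257.5], 0.8)]
tote side [([312.5, 259.2], 0.68), ([350.2, 186.4], 0.34)]
tote top [([301.5, 244.8], 0.59)]
lid_hinge side [([340.0, 237.8], 0.8), ([357.8, 328.9], 0.55)]
lid_hinge top [([301.7, 205.7], 0.82)]
lid_bar side [([351.7, 190.5], 0.81)]
lid_bar top [([296.2, 185.7], 0.72)]
clamp_pivot side [([322.7, 264.1], 0.87)]
clamp_pivot to
[... 491 characters left out ...]
74)]
tape_roll top [([369.7, 236.5], 0.39), ([421.4, 269.7], 0.15)]
brush side [([361.1, 325.9], 0.89)]
brush top [([188.3, 195.5], 0.65), ([413.2, 207.2], 0.55)]
{'time_s': 1.4, 'joint_pos': array([ 1.233,  0.615, -0.013,  1.423,  0.008,  1.103, -0.04 ]), 'qvel': array([-0.   , -0.   , -0.   , -0.001, -0.   , -0.   , -0.001]), 'joint_torque': array([ -0.   , -45.881,   0.209, -16.603,  -0.061,   0.013,   0.   ]), 'tool_pos': array([ 0.199, -0.619,  0.219]), 'tcp_rot': array([[ 0.952,  0.307,  0.   ],
       [ 0.307, -0.952,  0.   ],
       [ 0.   , -0.   , -1.   ]]), 'force': array([-0.38 , -0.839, -0.017]), 'wrist_torque': array([ 0.037,  0.006, -0.016]), 'finger_gap': 0.09306974541505825}
```

View pics/side0.png

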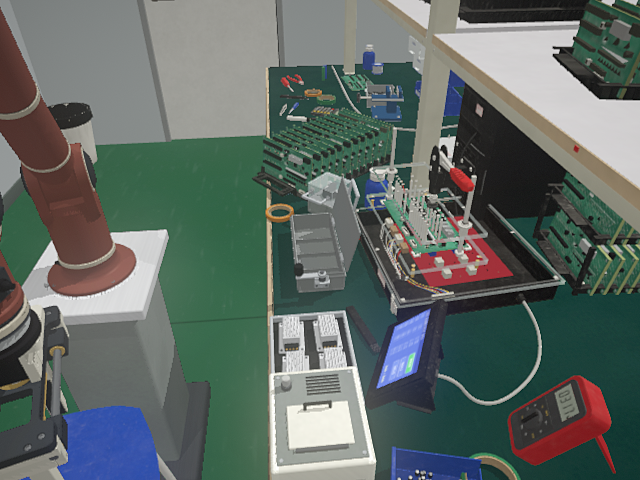

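View pics/top0.png

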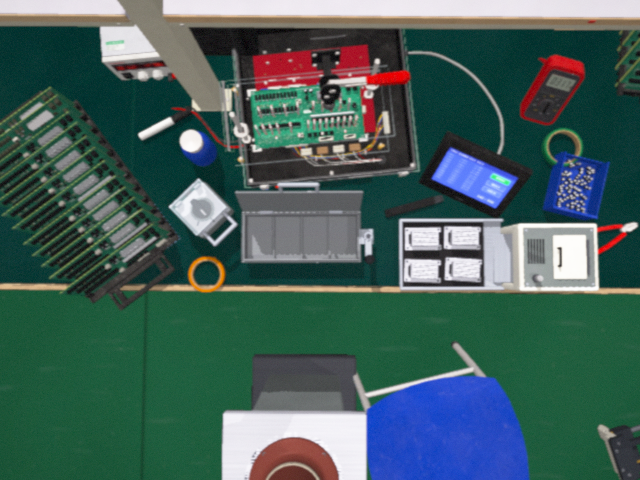

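Run:
```python
from h import *
np.set_printoptions(precision=4,suppress=True)
T=tri
for nm,s,t in [('tote',(312.5,259.2),(301.5,244.8)),('lhinge',(340,237.8),(301.7,205.7)),('lbar',(351.7,190.5),(296.2,185.7)),('pivot',(322.7,264.1),(369.3,238)),('knob',(296.6,267.9),(368.6,258.5)),('station',(327.7,214.9),(209.5,213.1)),('ghinge',(338.3,189.6),(187.3,193.6)),('gbar',(311.7,199.1),(227,232.6)),('handler',(313.6,359.9),(439.6,257.5)),('m_a',(292.1,374.2),(463.7,268.9)),('m_b',(290.6,335.4),(420.1,270.5)),('m_c',(326.2,336.6),(420.4,238.9)),('m_d',(333.1,368.7),(460.3,236.2))]: 
    X=T(s,t); print(nm,X,'reproj',proj('side',X)-s)
for nm,px,z in [('tote',(301.5,244.8),0),('lh',(301.7,205.7),.055),('piv',(369.3,238),.084),('knob',(368.6,258.5),.084),('st',(209.5,213.1),0),('gh',(187.3,193.6),.095),('gb',(227,232.6),.073),('hand',(439.6,257.5),0)]: print(nm,onz('top',px,z))
```

```text
tote [ 0.5292 -0.0133 -0.006 ] reproj [-1.5237  0.1109]
lhinge [ 0.6051 -0.0148  0.0554] reproj [ 1.8107 -0.2119]
lbar [ 0.6301 -0.0084  0.1809] reproj [ 1.6196 -0.2173]
pivot [ 0.5403 -0.1586  0.0913] reproj [-1.7891  0.1464]
knob [ 0.492  -0.1576  0.085 ] reproj [ 1.6328 -0.1153]
station [ 0.5964  0.1988 -0.013 ] reproj [ 0.6562 -0.067 ]
ghinge [0.632  0.2357 0.0473] reproj [ 1.0306 -0.1215]
gbar [0.5466 0.1424 0.0754] reproj [ 0.5015 -0.0434]
handler [ 0.5036 -0.3277 -0.0103] reproj [-2.5832  0.1698]
m_a [ 0.4704 -0.3762  0.0119] reproj [ 2.7673 -0.1711]
m_b [ 0.4687 -0.2791  0.0109] reproj [ 0.8539 -0.049 ]
m_c [ 0.5399 -0.2815  0.0024] reproj [ 0.7866 -0.0701]
m_d [ 0.5449 -0.3695  0.0102] reproj [ 1.7311 -0.1646]
tote [ 0.526  -0.0134  0.    ]
lh [ 0.6085 -0.015   0.055 ]
piv [ 0.5378 -0.1591  0.084 ]
knob [ 0.4946 -0.1577  0.084 ]
st [0.5965 0.196  0.    ]
gh [0.6278 0.2237 0.095 ]
gb [0.5478 0.1428 0.073 ]
hand [ 0.4995 -0.3252  0.    ]
```

The side view shows the clear guard at (327,190), tote (318,255) with its lid up, four modules at about (290–327, 325–365), and the brush near (360,325). The top view shows the yawed station at (203,210), tote (302,235), tape (206,274) and four modules in the tray at (442,253). I'll zoom in for the yaws.

Run:
```python
from h import *
im=cv2.imread('pics/top0.png'); s=cv2.imread('pics/side0.png')
a=cv2.resize(im[165:265,155:255],(400,400),interpolation=cv2.INTER_CUBIC)
b=cv2.resize(s[165:265,265:365],(400,400),interpolation=cv2.INTER_CUBIC)
c=cv2.resize(im[205:300,385:525],(400,271)[:2],interpolation=cv2.INTER_CUBIC)[:200*1]
d=cv2.resize(im[175:275,225:385],(400,250),interpolation=cv2.INTER_CUBIC)[:200]
cv2.imwrite('pics/z1.png',np.vstack([np.hstack([a,b]),np.hstack([c,d])]))
for i,n in enumerate(('side','top')):
    g=grab_frame(n)
    for r in models.regions_of(n,'module_0')[:5]:
        m=r['mask'].astype(np.uint8); p=cv2.findNonZero(m); print(n,round(r['conf'],2),np.round(r['box'],1),cv2.minAreaRect(p) if p is not None else None)
```

```text
side 0.88 [294.4 363.4  30.5  18.9] ((294.5, 361.5), (21.0, 27.0), 90.0)
side 0.75 [294.2 336.1  30.9  38.1] ((291.17510986328125, 333.9517517089844), (34.839805603027344, 24.86522102355957), 85.91438293457031)
side 0.7 [330.9 358.7  27.6  23.2] ((332.2865905761719, 358.07928466796875), (21.202856063842773, 26.172273635864258), 83.6598129272461)
top 0.96 [423.  237.8  36.2  18.5] ((422.5, 238.5), (21.0, 35.0), 90.0)
top 0.91 [420.  271.2  38.4  24.9] ((421.8761901855469, 270.5950622558594), (36.49082565307617, 22.222232818603516), 2.2906100749969482)
top 0.69 [463.9 239.8  39.3  23.7] ((462.0, 238.0), (22.0, 36.0), 90.0)
top 0.68 [461.9 271.3  36.1  24.4] ((462.7938537597656, 269.2107849121094), (36.99850082397461, 22.742708206176758), 3.1798300743103027)
top 0.15 [306.1 223.3 142.1  84.7] ((304.5303649902344, 222.20425415039062), (137.5395965576172, 80.57343292236328), 0.45835644006729126)
```

View pics/z1.png

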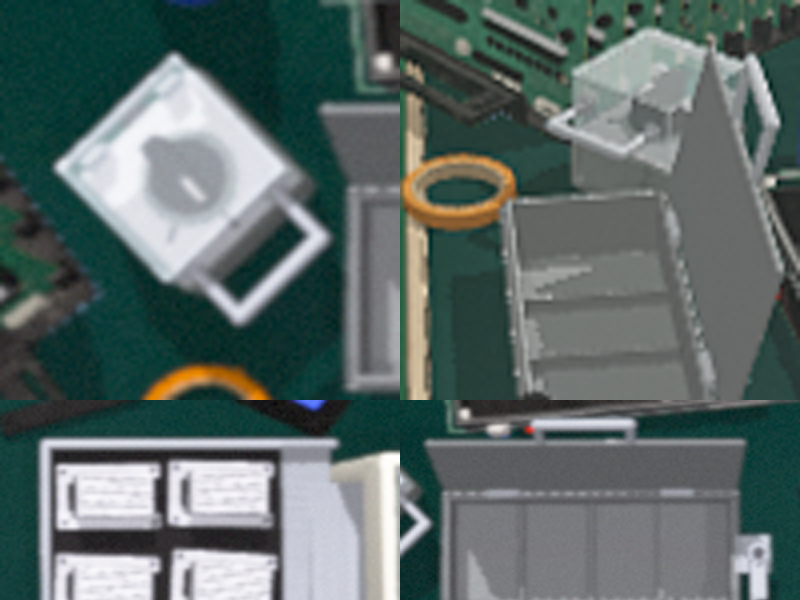

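Zoom: guard bar ends at top px (237.5,224.3) and (215,246.3), rear hood edge (198.8,178)–(168.8,206.3); the tote is almost square to the axes, and the modules lie long side along y.

Run:
```python
from h import *
np.set_printoptions(precision=4,suppress=True)
a=onz('top',(237.5,224.3),.073);b=onz('top',(215,246.3),.073);print('bar',a,b,(a+b)/2,np.linalg.norm(a-b),np.degrees(np.arctan2(*(b-a)[[1,0]])))
a=onz('top',(198.75,178.),.095);b=onz('top',(168.75,206.3),.095);print('rear',a,b,(a+b)/2,np.linalg.norm(a-b),np.degrees(np.arctan2(*(b-a)[[1,0]])))
# lower right panel: scale 2.5, origin (225,175), panel offset (400,400)
q=lambda u,v:(225+(u-400)/2.5,175+(v-400)/2.5)
a=onz('top',q(443,493),.052);b=onz('top',q(740,495),.052);print('tote rear rim',a,b,np.linalg.norm(a-b),np.degrees(np.arctan2(*(a-b)[[1,0]]))-90)
print('pivot',onz('top',q(757,552),.084))
for m,px in dict(a=(463.9,269.5),b=(421.9,270.6),c=(422.5,237.5),d=(462.2,238)).items(): print(m,onz('top',px,.03))
w=[onz('top',(385+x*.35,205+(y-400)*.35),.015) for x,y in((57,525),(157,525),(57,463),(158,461),(175,526),(275,527))]; print(np.array(w))
```

```text
bar [0.5657 0.1208 0.073 ] [0.5184 0.1678 0.073 ] [0.5421 0.1443 0.073 ] 0.06670225683852038 135.08560881167617
rear [0.6609 0.2003 0.095 ] [0.6007 0.262  0.095 ] [0.6308 0.2311 0.095 ] 0.086151039063417 134.29824319352747
tote rear rim [0.5938 0.1142 0.052 ] [ 0.5938 -0.1438  0.052 ] 0.25802471626740764 0.009740697436328105
pivot [ 0.5424 -0.1559  0.084 ]
a [ 0.4729 -0.3719  0.03  ]
b [ 0.4699 -0.2796  0.03  ]
c [ 0.5427 -0.2812  0.03  ]
d [ 0.5423 -0.3687  0.03  ]
[[ 0.5182 -0.2448  0.015 ]
 [ 0.5187 -0.3228  0.015 ]
 [ 0.5667 -0.2449  0.015 ]
 [ 0.5689 -0.3239  0.015 ]
 [ 0.5181 -0.3369  0.015 ]
 [ 0.5178 -0.4149  0.015 ]]
```

Emit:
{"method": "jog_arm", "body": {
  "claw": [0, 0, 0, 0, 0, 0, 0, 0, 0, 0, 0, 0],
  "offset": [
    [0.5, 0.87, 0.1],
    [0.5, 0.87, 0.1],
    [0.5, 0.87, 0.1],
    [0.5, 0.87, 0.1],
    [0.5, 0.87, 0.1],
    [0.5, 0.87, 0],
    [0.5, 0.87, 0],
    [0.5, 0.87, 0],
    [0.5, 0.87, 0],
    [0.5, 0.87, 0],
    [0.5, 0.87, 0],
    [0.5, 0.87, 0]
  ],
  "angular": [
    [0, 0, 1],
    [0, 0, 1],
    [0, 0, 1],
    [0, 0, 1],
    [0, 0, 1],
    [0, 0, 1],
    [0, 0, 1],
    [0, 0, 1],
    [0, 0, 1],
    [0, 0, 1],
    [0, 0, 1],
    [0, 0, 1]
  ],
  "newtons": 20
}}

```text
time_s: 2.6
tool_pos: [0.4401, -0.1994, 0.2391]
tcp_rot: [[-0.002, 1.0, 0.001], [1.0, 0.002, -0.001], [-0.001, 0.001, -1.0]]
force: [0.9, -1.5, 0.5]
finger_gap: 0.0927
```

Emit:
{"method": "jog_arm", "body": {
  "claw": [0.73, 0.73, 0.73, 0.73, 0.73, 0.73, 0.73, 0.73, 0.73, 0.73, 0.73, 0.73],
  "offset": [
    [0.214, 0.717, 0],
    [0.214, 0.717, 0],
    [0.214, 0.717, 0],
    [0.214, 0.717, 0],
    [0.214, 0.717, 0],
    [0.214, 0.717, 0],
    [0.214, 0.717, 0],
    [0.214, 0.717, 0],
    [0.214, 0.717, 0],
    [0.214, 0.717, 0],
    [0.214, 0.717, 0],
    [0.214, 0.717, 0]
  ],
  "angular": [
    [0, 0, 0.625],
    [0, 0, 0.625],
    [0, 0, 0.625],
    [0, 0, 0.625],
    [0, 0, 0.625],
    [0, 0, 0.625],
    [0, 0, 0.625],
    [0, 0, 0.625],
    [0, 0, 0.625],
    [0, 0, 0.625],
    [0, 0, 0.625],
    [0, 0, 0.625]
  ]
}}

```text
time_s: 3.6
tool_pos: [0.5426, 0.1443, 0.2388]
tcp_rot: [[-0.707, 0.707, 0.0], [0.707, 0.707, -0.0], [-0.001, 0.0, -1.0]]
force: [-0.0, -0.7, -0.7]
finger_gap: 0.0251
```

Run:
```python
from h import *
o=readout.get_obs(); print(np.round(o['tool_pos'],4),np.round(o['tcp_rot'],3).tolist(),o['finger_gap'])
s=save('side','s1.png'); t=save('top','t1.png')
b=cv2.resize(s[60:280,200:400],(400,440),interpolation=cv2.INTER_CUBIC); a=cv2.resize(t[140:260,150:260],(400,436),interpolation=cv2.INTER_CUBIC)
cv2.imwrite('pics/z2.png',np.hstack([a,b[:436]]))
```

```text
[0.5426 0.1443 0.2388] [[-0.707, 0.707, 0.0], [0.707, 0.707, -0.0], [-0.001, 0.0, -1.0]] 0.025117814860821475
```

View pics/z2.png

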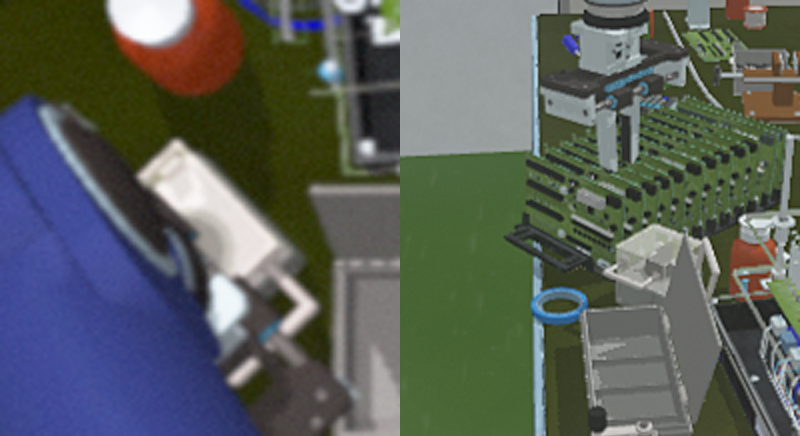

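Emit:
{"method": "jog_arm", "body": {
  "claw": [0.73, 0.73, 0.73, 0.73, 0.73, 0.73, 0.73, 0.73, 1, 1, 1, 1],
  "offset": [
    [0, 0, -0.8],
    [0, 0, -0.8],
    [0, 0, -0.8],
    [0, 0, -0.6],
    [0, 0, -0.5],
    [0, 0, -0.4],
    [0, 0, -0.4],
    [0, 0, -0.3],
    [0, 0, 0],
    [0, 0, 0],
    [0, 0, 0],
    [0, 0, 0]
  ],
  "angular": [
    [0, 0, 0],
    [0, 0, 0],
    [0, 0, 0],
    [0, 0, 0],
    [0, 0, 0],
    [0, 0, 0],
    [0, 0, 0],
    [0, 0, 0],
    [0, 0, 0],
    [0, 0, 0],
    [0, 0, 0],
    [0, 0, 0]
  ],
  "newtons": 8
}}

```text
time_s: 4.7
tool_pos: [0.5472, 0.1475, 0.0573]
tcp_rot: [[-0.706, 0.708, 0.012], [0.708, 0.706, 0.009], [-0.002, 0.015, -1.0]]
force: [7.0, 5.8, -2.1]
finger_gap: 0.0085
```

Emit:
{"method": "jog_arm", "body": {
  "claw": [1, 1, 1, 1, 1, 1, 1, 1, 1, 1, 1, 1],
  "offset": [
    [0.08, 0.05, 0.44],
    [0.012, 0.012, 0.445],
    [0.057, 0.057, 0.437],
    [0.102, 0.102, 0.42],
    [0.144, 0.144, 0.396],
    [0.183, 0.183, 0.362],
    [0.218, 0.218, 0.32],
    [0.249, 0.249, 0.272],
    [0.274, 0.274, 0.218],
    [0.294, 0.294, 0.159],
    [0.307, 0.307, 0.097],
    [0.314, 0.314, 0.033]
  ],
  "angular": [
    [0, 0, 0],
    [0, 0, 0],
    [0, 0, 0],
    [0, 0, 0],
    [0, 0, 0],
    [0, 0, 0],
    [0, 0, 0],
    [0, 0, 0],
    [0, 0, 0],
    [0, 0, 0],
    [0, 0, 0],
    [0, 0, 0]
  ]
}}

```text
time_s: 5.7
tool_pos: [0.6323, 0.2315, 0.2013]
tcp_rot: [[-0.705, 0.709, 0.002], [0.709, 0.705, 0.0], [-0.001, 0.002, -1.0]]
force: [1.1, -0.3, 0.1]
finger_gap: 0.0005
```

Run:
```python
from h import *
s=save('side','s2.png')
cv2.imwrite('pics/z3.png',cv2.resize(s[60:280,200:420],(600,600),interpolation=cv2.INTER_CUBIC)[:,:,::-1])
for n in('side',):
  for th in('guard_bar','guard'):
    print(th,[(d['centre'],d['conf']) for d in models.place_of(n,'guard_bar')])
```

```text
guard_bar [([313.5, 197.8], 0.78)]
guard [([313.5, 197.8], 0.78)]
```

View pics/z3.png

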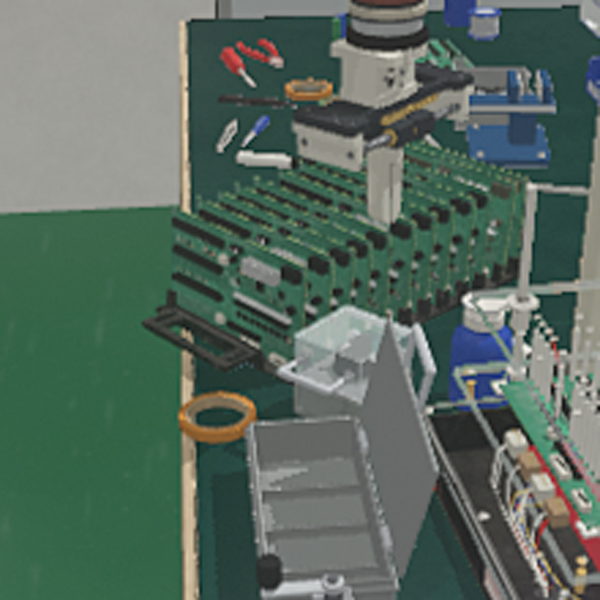

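The guard slipped out at 8 N and is shut again; retry with a firmer, slightly deeper grip.

Emit:
{"method": "jog_arm", "body": {
  "claw": [0.73, 0.73, 0.73, 0.73, 0.73, 0.73, 0.73, 0.73, 0.73, 0.73, 0.73, 0.73],
  "offset": [
    [-0.53, -0.525, 0],
    [-0.53, -0.525, 0],
    [-0.53, -0.525, 0],
    [-0.53, -0.525, 0],
    [0, 0, -0.6],
    [0, 0, -0.6],
    [0, 0, -0.6],
    [0, 0, -0.6],
    [0, 0, -0.4],
    [0, 0, -0.4],
    [0, 0, -0.4],
    [0, 0, -0.2]
  ],
  "angular": [
    [0, 0, 0],
    [0, 0, 0],
    [0, 0, 0],
    [0, 0, 0],
    [0, 0, 0],
    [0, 0, 0],
    [0, 0, 0],
    [0, 0, 0],
    [0, 0, 0],
    [0, 0, 0],
    [0, 0, 0],
    [0, 0, 0]
  ],
  "newtons": 45
}}

```text
time_s: 6.85
tool_pos: [0.5451, 0.1453, 0.0455]
tcp_rot: [[-0.705, 0.709, -0.003], [0.709, 0.705, -0.002], [0.0, -0.004, -1.0]]
force: [-0.6, -0.0, 0.7]
finger_gap: 0.0249
```

Emit:
{"method": "jog_arm", "body": {
  "claw": [1, 1, 1, 1, 1],
  "offset": [
    [0, 0, 0],
    [0, 0, 0],
    [0, 0, 0],
    [0, 0, 0],
    [0, 0, 0.2]
  ],
  "angular": [
    [0, 0, 0],
    [0, 0, 0],
    [0, 0, 0],
    [0, 0, 0],
    [0, 0, 0]
  ]
}}

```text
time_s: 7.27
tool_pos: [0.5473, 0.1475, 0.0547]
tcp_rot: [[-0.705, 0.709, 0.001], [0.709, 0.705, 0.001], [-0.0, 0.002, -1.0]]
force: [3.1, 1.7, -3.8]
finger_gap: 0.0075
```

Emit:
{"method": "jog_arm", "body": {
  "claw": [1, 1, 1, 1, 1, 1, 1, 1, 1, 1, 1, 1],
  "offset": [
    [-0.02, -0.02, 0.22],
    [0, 0, 0.22],
    [0.003, 0.003, 0.222],
    [0.009, 0.009, 0.222],
    [0.022, 0.022, 0.22],
    [0.035, 0.035, 0.217],
    [0.046, 0.046, 0.212],
    [0.056, 0.056, 0.208],
    [0.068, 0.068, 0.2],
    [0.076, 0.076, 0.196],
    [0.088, 0.088, 0.184],
    [0.095, 0.095, 0.178]
  ],
  "angular": [
    [0, 0, 0],
    [0, 0, 0],
    [0, 0, 0],
    [0, 0, 0],
    [0, 0, 0],
    [0, 0, 0],
    [0, 0, 0],
    [0, 0, 0],
    [0, 0, 0],
    [0, 0, 0],
    [0, 0, 0],
    [0, 0, 0]
  ]
}}

```text
time_s: 8.27
tool_pos: [0.5797, 0.1838, 0.1477]
tcp_rot: [[-0.71, 0.703, 0.028], [0.704, 0.709, 0.04], [0.008, 0.048, -0.999]]
force: [40.5, 33.4, -76.0]
finger_gap: 0.0077
```

The hinge is lower than I assumed (z≈0.051: "top rear edge of the station", below the bar), which explains the pull. Relieve and follow the right arc.

Emit:
{"method": "jog_arm", "body": {
  "claw": [1, 1, 1, 1, 1, 1, 1, 1, 1, 1, 1],
  "offset": [
    [0.27, 0.27, -0.21],
    [0.27, 0.27, -0.21],
    [0.19, 0.19, 0.12],
    [0.19, 0.19, 0.12],
    [0.19, 0.19, 0.12],
    [0.192, 0.192, 0.037],
    [0.192, 0.192, 0.037],
    [0.192, 0.192, 0.037],
    [0.245, 0.245, -0.04],
    [0.245, 0.245, -0.04],
    [0, 0, 0]
  ],
  "angular": [
    [0, 0, 0],
    [0, 0, 0],
    [0, 0, 0],
    [0, 0, 0],
    [0, 0, 0],
    [0, 0, 0],
    [0, 0, 0],
    [0, 0, 0],
    [0, 0, 0],
    [0, 0, 0],
    [0, 0, 0]
  ],
  "newtons": 25
}}

```text
time_s: 9.18
tool_pos: [0.6553, 0.2555, 0.1555]
tcp_rot: [[-0.706, 0.708, 0.006], [0.708, 0.706, 0.003], [-0.002, 0.006, -1.0]]
force: [2.9, 0.0, 4.0]
finger_gap: 0.0081
```

Emit:
{"method": "jog_arm", "body": {
  "claw": [0.73, 0.73, 0.73, 0.73, 0.73, 0.73, 0.73, 0.73],
  "offset": [
    [0, 0, 0],
    [0, 0, 0],
    [0, 0, 0.4],
    [0, 0, 0.6],
    [0, 0, 0.6],
    [0, 0, 0.6],
    [-0.6, -0.6, 0],
    [-0.6, -0.6, 0]
  ],
  "angular": [
    [0, 0, 0],
    [0, 0, 0],
    [0, 0, 0],
    [0, 0, 0],
    [0, 0, 0],
    [0, 0, 0],
    [0, 0, 0],
    [0, 0, 0]
  ]
}}

```text
time_s: 9.85
tool_pos: [0.6039, 0.2068, 0.2427]
tcp_rot: [[-0.707, 0.707, 0.002], [0.707, 0.707, 0.003], [0.001, 0.003, -1.0]]
force: [0.2, -1.0, -0.4]
finger_gap: 0.0251
```

Run:
```python
from h import *
s=save('side','s3.png');t=save('top','t3.png')
cv2.imwrite('pics/z4.png',np.hstack([cv2.resize(s[120:240,260:380],(400,400),interpolation=cv2.INTER_CUBIC),cv2.resize(t[140:260,150:270],(400,400),interpolation=cv2.INTER_CUBIC)])[:,:,::-1])
P={}
for th in('guard_bar','selector_grip'):
  for n in('side','top'): 
    r=models.place_of(n,th); print(th,n,[(np.round(d['centre'],1),round(d['conf'],2)) for d in r]); P[th,n]=r[0]['centre'] if r else None
  if P[th,'side'] is not None and P[th,'top'] is not None: X=tri(P[th,'side'],P[th,'top']); print(X,proj('side',X)-P[th,'side'])
```

```text
guard_bar side [(array([353.7, 148.5]), 0.56)]
guard_bar top [(array([156.2, 164.4]), 0.7)]
[0.67672779 0.27186137 0.15553342] [ 0.40507999 -0.05526391]
selector_grip side [(array([329.4, 187.7]), 0.5), (array([354. , 152.5]), 0.44)]
selector_grip top [(array([196.1, 208.9]), 0.59)]
[0.59931883 0.21060375 0.06878293] [-0.38940974  0.039398  ]
```

View pics/z4.png

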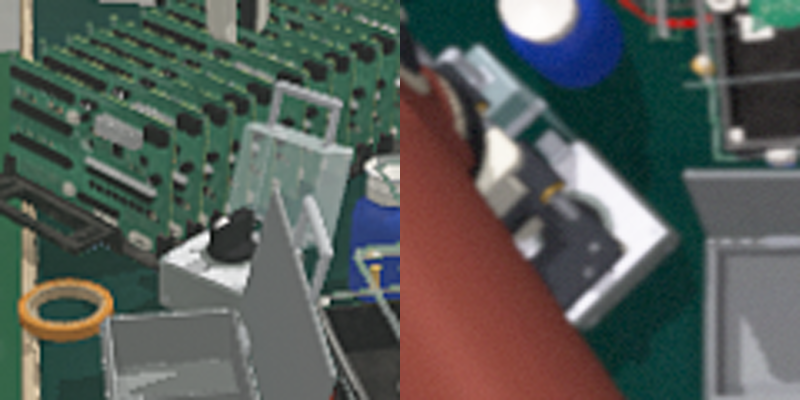

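Guard is fully open (bar at (.677,.272,.156) ⇒ 1.9 rad), selector visible at side (329,190). I'll push the selector bar's near end clockwise with closed fingers.

Emit:
{"method": "jog_arm", "body": {
  "claw": [1, 1, 1, 1, 1, 1, 1, 1, 1, 1],
  "offset": [
    [0.029, -0.099, 0],
    [0.029, -0.099, 0],
    [0.029, -0.099, 0],
    [0.029, -0.099, 0],
    [0.029, -0.099, 0],
    [0.029, -0.099, 0],
    [0.029, -0.099, 0],
    [0.029, -0.099, 0],
    [0.029, -0.099, 0],
    [0.029, -0.099, 0]
  ],
  "angular": [
    [0, 0, -1],
    [0, 0, -1],
    [0, 0, -1],
    [0, 0, -1],
    [0, 0, -1],
    [0, 0, -1],
    [0, 0, -1],
    [0, 0, -1],
    [0, 0, -1],
    [0, 0, -1]
  ]
}}

```text
time_s: 10.98
tool_pos: [0.6171, 0.1673, 0.2411]
tcp_rot: [[0.265, 0.964, 0.0], [0.964, -0.265, 0.001], [0.001, -0.0, -1.0]]
force: [0.1, 0.1, -0.3]
finger_gap: 0.0005
```

Run:
```python
from h import *
np.set_printoptions(precision=4,suppress=True)
print('top click',onz('top',(201.75,209.5),.085))
for n in('side','top'): grab_frame(n)
for th in('selector_grip','station','guard_hinge'):
  for n,z in(('side',{'selector_grip':.085,'station':0,'guard_hinge':.051}[th]),('top',{'selector_grip':.085,'station':0,'guard_hinge':.051}[th])):
    print(th,n,[(onz(n,d['centre'],z)[:2],round(d['conf'],2)) for d in models.place_of(n,th)])
print(onz('side',(329.4,187.7),.085),onz('top',(187.3,193.6),.051),onz('side',(338.3,189.6),.051))
print(readout.get_obs()['joint_pos'])
```

```text
top click [0.5955 0.1949 0.085 ]
selector_grip side []
selector_grip top [(array([0.5991, 0.2065]), 0.46)]
station side [(array([0.5959, 0.1885]), 0.7)]
station top [(array([0.5984, 0.194 ]), 0.76)]
guard_hinge side [(array([0.6316, 0.2342]), 0.95), (array([0.4492, 0.1033]), 0.3)]
guard_hinge top [(array([0.6322, 0.2335]), 0.86)]
[0.5971 0.1816 0.085 ] [0.6337 0.2346 0.051 ] [0.628  0.2287 0.051 ]
[-0.0988  0.5983 -0.3493  1.4199  0.2111  1.1602 -0.7387]
```

Emit:
{"method": "jog_arm", "body": {
  "claw": [1, 1, 1, 1, 1, 1, 1],
  "offset": [
    [0, 0, -0.8],
    [0, 0, -0.8],
    [0, 0, -0.8],
    [0, 0, -0.8],
    [0, 0, -0.6],
    [0, 0, -0.4],
    [0, 0, -0.1]
  ],
  "angular": [
    [0, 0, 0],
    [0, 0, 0],
    [0, 0, 0],
    [0, 0, 0],
    [0, 0, 0],
    [0, 0, 0],
    [0, 0, 0]
  ]
}}

```text
time_s: 11.97
tool_pos: [0.6142, 0.1652, 0.0659]
tcp_rot: [[0.26, 0.966, -0.006], [0.966, -0.26, -0.002], [-0.003, -0.006, -1.0]]
force: [0.3, 0.2, 0.2]
finger_gap: 0.0003
```

Emit:
{"method": "jog_arm", "body": {
  "claw": [1, 1, 1, 1, 1, 1],
  "offset": [
    [-0.1, 0.065, 0],
    [-0.1, 0.065, 0],
    [-0.1, 0.065, 0],
    [-0.1, 0.065, 0],
    [-0.1, 0.065, 0],
    [-0.1, 0.065, 0]
  ],
  "angular": [
    [0, 0, 0],
    [0, 0, 0],
    [0, 0, 0],
    [0, 0, 0],
    [0, 0, 0],
    [0, 0, 0]
  ]
}}

```text
time_s: 12.47
tool_pos: [0.595, 0.1805, 0.071]
tcp_rot: [[0.262, 0.965, 0.006], [0.965, -0.262, -0.001], [0.001, 0.006, -1.0]]
force: [3.6, -2.9, 0.2]
finger_gap: 0.0003
```

Emit:
{"method": "jog_arm", "body": {
  "claw": [1, 1, 1, 1, 1],
  "offset": [
    [-0.1, 0.065, 0],
    [-0.1, 0.065, 0],
    [-0.1, 0.065, 0],
    [-0.04, 0.05, 0],
    [0, 0, 0]
  ],
  "angular": [
    [0, 0, 0],
    [0, 0, 0],
    [0, 0, 0],
    [0, 0, 0],
    [0, 0, 0]
  ]
}}

```text
time_s: 12.88
tool_pos: [0.5771, 0.1919, 0.0692]
tcp_rot: [[0.26, 0.966, -0.003], [0.966, -0.26, -0.0], [-0.001, -0.003, -1.0]]
force: [-2.2, -2.1, 1.6]
finger_gap: 0.0005
```

Emit:
{"method": "jog_arm", "body": {
  "claw": [1, 1, 1, 1],
  "offset": [
    [0.02, 0.07, 0],
    [0.02, 0.07, 0],
    [0.02, 0.07, 0],
    [0, 0, 0]
  ],
  "angular": [
    [0, 0, 0],
    [0, 0, 0],
    [0, 0, 0],
    [0, 0, 0]
  ]
}}

```text
time_s: 13.22
tool_pos: [0.5773, 0.1931, 0.069]
tcp_rot: [[0.264, 0.965, -0.011], [0.965, -0.264, -0.012], [-0.015, -0.007, -1.0]]
force: [-7.3, -11.9, 10.5]
finger_gap: 0.0005
```

Emit:
{"method": "jog_arm", "body": {
  "claw": [1, 1, 1, 1, 1, 1, 1, 1, 1, 1],
  "offset": [
    [0, -0.3, 0],
    [0, -0.2, 0.3],
    [0, 0, 0.8],
    [0, 0, 0.8],
    [0, -0.3, 0.8],
    [0, -0.8, 0.8],
    [0, -0.9, 0.5],
    [0, -0.9, 0.4],
    [-0.5, -0.8, 0],
    [-0.5, -0.8, 0]
  ],
  "angular": [
    [0, 0, 0],
    [0, 0, 0],
    [0, 0, 0],
    [0, 0, 0],
    [0, 0, 0],
    [0, 0, 0],
    [0, 0, 0],
    [0, 0, 0],
    [0, 0, 0],
    [0, 0, 0]
  ]
}}

```text
time_s: 14.05
tool_pos: [0.5427, 0.0018, 0.245]
tcp_rot: [[0.261, 0.965, 0.006], [0.965, -0.261, 0.002], [0.004, 0.005, -1.0]]
force: [-0.2, 0.3, -0.4]
finger_gap: 0.0005
```

Run:
```python
from h import *
s=save('side','s4.png');t=save('top','t4.png')
cv2.imwrite('pics/z5.png',np.hstack([cv2.resize(s[140:240,260:360],(400,400),interpolation=cv2.INTER_CUBIC),cv2.resize(t[150:250,150:250],(400,400),interpolation=cv2.INTER_CUBIC)])[:,:,::-1])
for d in models.place_of('top','module_0')+models.place_of('top','tote'): print(np.round(d['centre'],1),round(d['conf'],2))
for r in models.regions_of('top','module_0')[:5]:
    p=cv2.findNonZero(r['mask'].astype(np.uint8)); print(round(r['conf'],2),np.round(r['box'],1),cv2.minAreaRect(p)[2])
```

```text
[463.1 234.8] 0.92
[422.9 241.2] 0.89
[463.2 271.2] 0.81
[419.2 269.2] 0.64
[203.7 277.2] 0.49
0.97 [465.6 270.1  40.6  24.1] 4.085616588592529
0.86 [424.8 239.2  38.8  22.5] 90.0
0.72 [422.4 270.2  36.2  22.8] 2.38594388961792
0.7 [462.1 238.2  35.9  22. ] 90.0
0.56 [188.1 197.3  87.3  84.2] 41.82017135620117
```

View pics/z5.png

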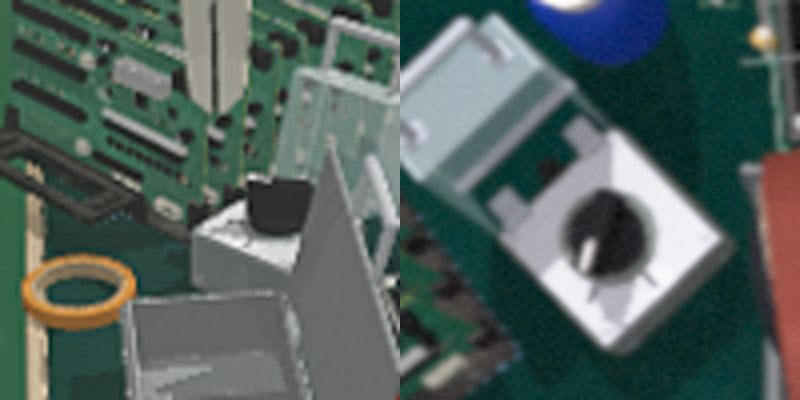

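Run:
```python
from h import *
for P in [(.6,.2,.085),(.598,.196,.085),(.6,.2,.055),(.598,.196,.055)]:
    p=proj('top',P); print(P,(p-150)*4+[400,0])
    for a in (135,165,225):
        q=proj('top',np.array(P)+.02*np.array([np.cos(np.radians(a)),np.sin(np.radians(a)),0])); print('  ',a,(q-150)*4+[400,0])
m=[(150+(u-400)/4,150+v/4) for u,v in((585,252),)]
print(onz('top',m[0],.085))
print([ (c,onz('top',p,.01)) for c,p in dict(a=(463.1,270.5),b=(420,269.7),c=(422.9,239.5),d=(463,236.5)).items()])
im=cv2.imread('pics/t4.png'); cv2.imwrite('pics/z6.png',np.hstack([cv2.resize(im[195:220,188:216],(560,500),interpolation=cv2.INTER_CUBIC)]))
```

```text
(0.6, 0.2, 0.085) [597.54304906 229.53810853]
   135 [570.22545921 256.02111359]
   165 [587.00512625 265.90912061]
   225 [623.79008677 256.3913878 ]
(0.598, 0.196, 0.085) [605.03788261 233.35938193]
   135 [577.7224507  259.84790898]
   165 [594.5060567  269.73807141]
   225 [631.29337433 260.21844561]
(0.6, 0.2, 0.055) [609.93690164 235.70936915]
   135 [583.32435294 261.52104244]
   165 [599.67950914 271.15828521]
   225 [635.52345279 261.88218285]
(0.598, 0.196, 0.055) [617.24200412 239.4338916 ]
   135 [590.63150652 265.25080969]
   165 [606.99040402 274.89009961]
   225 [642.8365855  265.61219935]
[0.58804283 0.20638472 0.085     ]
[('a', array([ 0.47067612, -0.37533762,  0.01      ])), ('b', array([ 0.47177336, -0.27908063,  0.01      ])), ('c', array([ 0.53940708, -0.28582093,  0.01      ])), ('d', array([ 0.54677574, -0.37573473,  0.01      ]))]
```

View pics/z6.png

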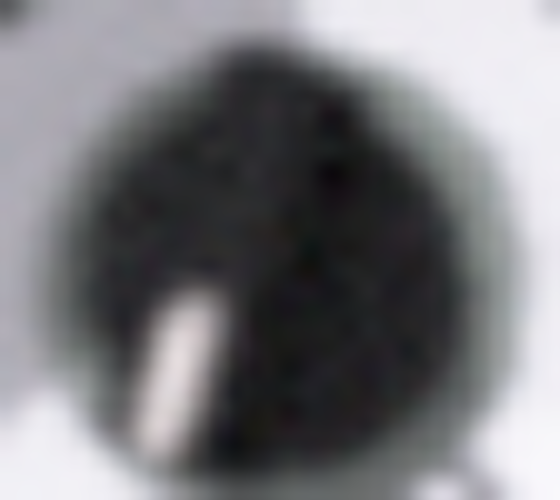

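Mark on the selector runs at about 160° (≈65° clockwise of Run), matching the Hold tick. Now fix the tote's x from edge profiles.

Run:
```python
from h import *
im=cv2.imread('pics/top0.png',0).astype(int)
r=im[195:275,270:290].mean(1).astype(int); print(list(zip(range(195,275),r)))
for row in (255,259,262,264,266): print(row,onz('top',(280,row),.052)[0])
for row in (203,205,207,209): print(row,onz('top',(280,row),.052)[0])
c=im[215:250,232:372].mean(0).astype(int); print(list(zip(range(232,372),c)))
```

```text
[(195, np.int64(91)), (196, np.int64(91)), (197, np.int64(91)), (198, np.int64(91)), (199, np.int64(91)), (200, np.int64(91)), (201, np.int64(92)), (202, np.int64(92)), (203, np.int64(92)), (204, np.int64(91)), (205, np.int64(92)), (206, np.int64(91)), (207, np.int64(91)), (208, np.int64(91)), (209, np.int64(92)), (210, np.int64(97)), (211, np.int64(118)), (212, np.int64(137)), (213, np.int64(121)), (214, np.int64(102)), (215, np.int64(89)), (216, np.int64(96)), (217, np.int64(113)), (218, np.int64(118)), (219, np.int64(119)), (220, np.int64(118)), (221, np.int64(118)), (222, np.int64(118)), (223, np.int64(119)), (224, np.int64(119)), (225, np.int64(119)), (226, np.int64(118)), (227, np.int64(118)), (228, np.int64(118)), (229, np.int64(119)), (230, np.int64(119)), (231, np.int64(119)), (232, np.int64(119)), (233, np.int64(119)), (234, np.int64(119)), (235, np.int64(118)), (236, np.int64(118)), (237, np.int64(119)), (238, np.int64(120)), (239, np.int64(120)), (240, np.int64(119)), (241, np.int64(120)), (242, np.int64(120)), (243, np.int64(120)), (244, np.int64(120)), (245, np.int64(12
[... 3204 characters left out ...]
0, np.int64(120)), (341, np.int64(120)), (342, np.int64(121)), (343, np.int64(120)), (344, np.int64(120)), (345, np.int64(120)), (346, np.int64(119)), (347, np.int64(114)), (348, np.int64(111)), (349, np.int64(110)), (350, np.int64(110)), (351, np.int64(110)), (352, np.int64(110)), (353, np.int64(110)), (354, np.int64(109)), (355, np.int64(104)), (356, np.int64(101)), (357, np.int64(116)), (358, np.int64(130)), (359, np.int64(137)), (360, np.int64(128)), (361, np.int64(112)), (362, np.int64(106)), (363, np.int64(106)), (364, np.int64(115)), (365, np.int64(130)), (366, np.int64(137)), (367, np.int64(134)), (368, np.int64(131)), (369, np.int64(136)), (370, np.int64(141)), (371, np.int64(131))]
```

Emit:
{"method": "jog_arm", "body": {
  "claw": [0.5, 0.5, 0.5, 0.5, 0.5, 0.5, 0.5, 0.5, 0.5],
  "offset": [
    [0, -0.89, 0],
    [0, -0.89, 0],
    [0, -0.89, 0],
    [0, -0.89, 0],
    [0, -0.89, 0],
    [0, -0.89, 0],
    [0, -0.89, 0],
    [0, -0.89, 0],
    [0, 0, 0]
  ],
  "angular": [
    [0, 0, 0.315],
    [0, 0, 0.315],
    [0, 0, 0.315],
    [0, 0, 0.315],
    [0, 0, 0.315],
    [0, 0, 0.315],
    [0, 0, 0.315],
    [0, 0, 0.315],
    [0, 0, 0]
  ],
  "newtons": 30
}}

```text
time_s: 15.05
tool_pos: [0.541, -0.2912, 0.2419]
tcp_rot: [[0.009, 1.0, 0.0], [1.0, -0.009, -0.005], [-0.005, 0.0, -1.0]]
force: [-0.4, -1.5, -0.2]
finger_gap: 0.0461
```

Run:
```python
from h import *
print(proj('top',(.543,-.0145,.005)))
s=save('side','s5.png');t=save('top','t5.png')
cv2.imwrite('pics/z7.png',np.hstack([cv2.resize(s[230:400,255:380],(400,544),interpolation=cv2.INTER_CUBIC),cv2.resize(t[195:300,385:480],(400,442),interpolation=cv2.INTER_CUBIC)[:442] if 0 else cv2.resize(t[180:300,385:473],(400,544),interpolation=cv2.INTER_CUBIC)])[:,:,::-1])
for d in models.place_of('side','module_0'): print(onz('side',d['centre'],.01)[:2],round(d['conf'],2))
```

```text
[301.99132875 237.17816932]
[ 0.46766811 -0.28072989] 0.89
[ 0.46689842 -0.37961763] 0.89
[ 0.53738973 -0.36805306] 0.65
[ 0.54254429 -0.28886015] 0.63
```

View pics/z7.png

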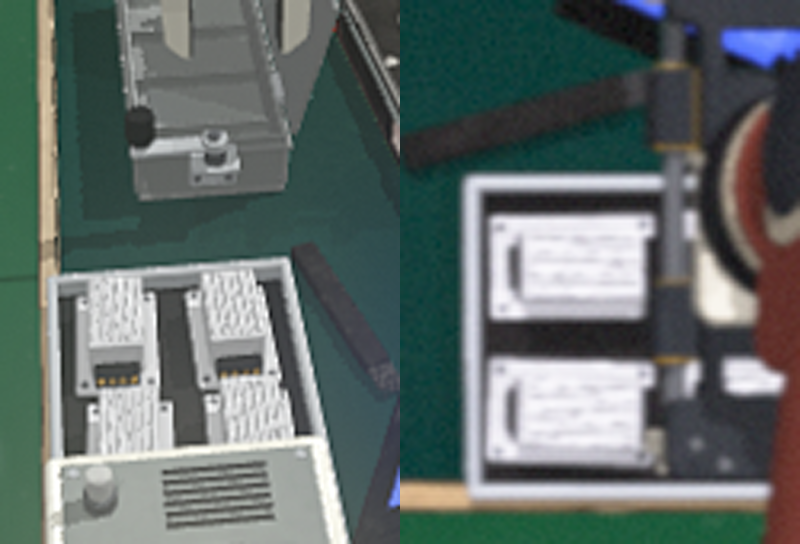

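Emit:
{"method": "jog_arm", "body": {
  "claw": [0.5, 0.5, 0.5, 0.5, 0.5, 0.5, 0.5, 0.5, 0.5, 0.5],
  "offset": [
    [0, 0.08, -0.8],
    [0, 0.07, -0.8],
    [0, 0, -0.8],
    [0, 0, -0.8],
    [0, 0, -0.8],
    [0, 0, -0.5],
    [0, 0, -0.4],
    [0, 0, -0.2],
    [0, 0, -0.1],
    [0, 0, 0]
  ],
  "angular": [
    [0, 0, 0],
    [0, 0, 0],
    [0, 0, 0],
    [0, 0, 0],
    [0, 0, 0],
    [0, 0, 0],
    [0, 0, 0],
    [0, 0, 0],
    [0, 0, 0],
    [0, 0, 0]
  ]
}}

```text
time_s: 16.03
tool_pos: [0.5422, -0.2747, 0.0348]
tcp_rot: [[-0.002, 1.0, 0.0], [1.0, 0.002, 0.001], [0.001, 0.0, -1.0]]
force: [-0.1, 0.5, 0.1]
finger_gap: 0.0463
```

Emit:
{"method": "jog_arm", "body": {
  "claw": [1, 1, 1, 1],
  "offset": [
    [0, 0, 0],
    [0, 0, 0],
    [0, 0, 0],
    [0, 0, 0]
  ],
  "angular": [
    [0, 0, 0],
    [0, 0, 0],
    [0, 0, 0],
    [0, 0, 0]
  ]
}}

```text
time_s: 16.37
tool_pos: [0.5418, -0.2766, 0.0362]
tcp_rot: [[0.0, 1.0, 0.001], [1.0, -0.0, -0.001], [-0.001, 0.001, -1.0]]
force: [-0.5, 0.2, 4.2]
finger_gap: 0.0333
```

Run:
```python
from h import *
for i in range(3):
    o=readout.get_obs(); print(o['time_s'],np.round(o['tool_pos'],4),np.round(o['qvel'],3),np.round(o['force'],1)); grab_frame('side')
```

```text
16.3667 [ 0.5418 -0.2766  0.0362] [ 0.001  0.001 -0.002  0.001 -0.001 -0.001 -0.001] [-0.5  0.2  4.2]
16.4167 [ 0.5418 -0.2766  0.0361] [ 0.001  0.001 -0.002 -0.002  0.    -0.     0.002] [-0.6  0.4  5.2]
16.4667 [ 0.5418 -0.2766  0.0361] [-0.002  0.001 -0.001 -0.003  0.003  0.001  0.001] [-1.8  1.1  5.5]
```

Emit:
{"method": "jog_arm", "body": {
  "claw": [1, 1, 1, 1, 1, 1, 1],
  "offset": [
    [0, 0, 0],
    [0, 0, 0.1],
    [0, 0, 0.2],
    [0, 0, 0.5],
    [0, 0, 0.8],
    [0, 0, 0.8],
    [0, 0, 0.6]
  ],
  "angular": [
    [0, 0, 0],
    [0, 0, 0],
    [0, 0, 0],
    [0, 0, 0],
    [0, 0, 0],
    [0, 0, 0],
    [0, 0, 0]
  ],
  "newtons": 40
}}

```text
time_s: 17.1
tool_pos: [0.5418, -0.2769, 0.1575]
tcp_rot: [[0.0, 1.0, 0.002], [1.0, -0.0, -0.001], [-0.001, 0.002, -1.0]]
force: [-0.1, -1.3, -1.3]
finger_gap: 0.0331
```

Run:
```python
from h import *
for i in range(3): s=grab_frame('side')
o=readout.get_obs(); print(o['time_s'],np.round(o['tool_pos'],4),np.round(o['qvel'],3),np.round(o['force'],1),o['finger_gap'],np.round(o['joint_pos'],2))
s=save('side','s6.png')
cv2.imwrite('pics/z8.png',cv2.resize(s[200:380,250:400],(500,600),interpolation=cv2.INTER_CUBIC)[:,:,::-1])
```

```text
17.25 [ 0.5424 -0.2772  0.157 ] [-0.005  0.051  0.02   0.062  0.005 -0.003 -0.004] [ 0.9 -0.2 -1.9] 0.033103403512868564 [ 0.65  0.63 -0.36  1.62  0.26  0.93  0.2 ]
```

View pics/z8.png

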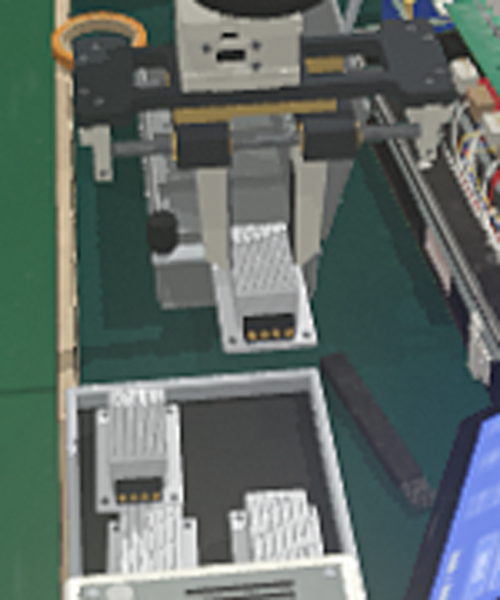

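Emit:
{"method": "jog_arm", "body": {
  "claw": [1, 1, 1, 1, 1, 1, 1, 1, 1, 1, 1, 1],
  "offset": [
    [-0.01, 0.6, 0],
    [-0.01, 0.6, 0],
    [-0.01, 0.6, 0],
    [-0.01, 0.6, 0],
    [-0.01, 0.6, 0],
    [-0.01, 0.6, 0],
    [-0.01, 0.6, 0],
    [-0.01, 0.6, 0],
    [-0.01, 0.6, 0],
    [-0.01, 0.6, 0],
    [-0.01, 0.6, 0],
    [-0.01, 0.6, 0]
  ],
  "angular": [
    [0, 0, 1],
    [0, 0, 1],
    [0, 0, 1],
    [0, 0, 1],
    [0, 0, 1],
    [0, 0, 1],
    [0, 0, 1],
    [0, 0, 1],
    [0, 0, 1],
    [0, 0, 1],
    [0, 0, 1],
    [0, 0, 1]
  ]
}}

```text
time_s: 18.3
tool_pos: [0.5347, 0.012, 0.1527]
tcp_rot: [[-0.953, 0.304, -0.005], [0.304, 0.953, -0.0], [0.004, -0.002, -1.0]]
force: [-0.1, -0.2, -1.2]
finger_gap: 0.0334
```

Emit:
{"method": "jog_arm", "body": {
  "claw": [1, 1, 1, 1, 1, 1, 1, 1],
  "offset": [
    [-0.01, 0.54, 0],
    [-0.01, 0.54, 0],
    [-0.01, 0.54, 0],
    [0, 0, 0],
    [0, 0, 0],
    [0, 0, -0.5],
    [0, 0, -0.5],
    [0, 0, 0]
  ],
  "angular": [
    [0, 0, 1],
    [0, 0, 1],
    [0, 0, 1],
    [0, 0, 0],
    [0, 0, 0],
    [0, 0, 0],
    [0, 0, 0],
    [0, 0, 0]
  ]
}}

```text
time_s: 18.97
tool_pos: [0.5321, 0.0726, 0.1104]
tcp_rot: [[-1.0, 0.004, -0.01], [0.004, 1.0, -0.004], [0.009, -0.004, -1.0]]
force: [-1.0, -0.2, -2.5]
finger_gap: 0.0331
```

Run:
```python
from h import *
for i in range(3): s=grab_frame('side')
o=readout.get_obs(); print(o['time_s'],np.round(o['tool_pos'],4),np.round(o['tcp_rot'],3).tolist(),np.round(o['force'],1),o['finger_gap'],np.round(o['joint_pos'],2))
s=save('side','s7.png');t=save('top','t7.png')
cv2.imwrite('pics/z9.png',np.hstack([cv2.resize(s[180:300,280:380],(400,480),interpolation=cv2.INTER_CUBIC),cv2.resize(t[190:274,236:306],(400,480),interpolation=cv2.INTER_CUBIC)])[:,:,::-1])
```

```text
19.1167 [0.5353 0.0753 0.1148] [[-1.0, 0.002, -0.001], [0.002, 1.0, -0.0], [0.001, -0.0, -1.0]] [-0.3  0.3 -0.9] 0.03321579262862624 [ 0.29  0.68 -0.74  1.85  0.6   0.85  0.81]
```

View pics/z9.png

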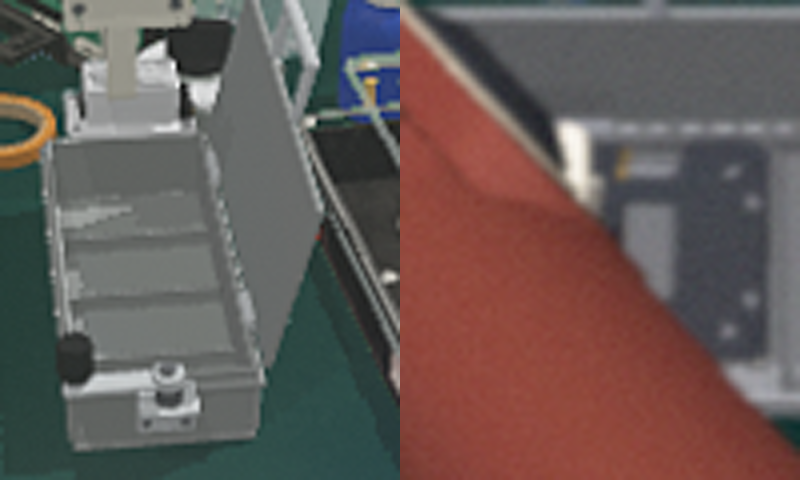

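Run:
```python
from h import *
z=lambda u,v:(280+u/4,180+v/4)
for q in((45,145),(205,128),(64,388),(264,376)): print(q,onz('side',z(*q),.052))
for P in((.5023,.05,.09),(.5823,.05,.09)): print((proj('side',P)-[280,180])*4)
```

```text
(45, 145) [0.48787316 0.10019464 0.052     ]
(205, 128) [0.59391781 0.10955235 0.052     ]
(64, 388) [ 0.48656235 -0.14781276  0.052     ]
(264, 376) [ 0.59627417 -0.1490184   0.052     ]
[ 69.49585888 135.04059075]
[197.91507956 127.54131333]
```

Emit:
{"method": "jog_arm", "body": {
  "claw": [1, 1, 1, 1, 1, 1, 1],
  "offset": [
    [0, 0, -0.4],
    [0, 0, -0.4],
    [0, 0, -0.3],
    [0, 0, -0.3],
    [0, 0, -0.2],
    [0, 0, -0.1],
    [0, 0, 0]
  ],
  "angular": [
    [0, 0, 0],
    [0, 0, 0],
    [0, 0, 0],
    [0, 0, 0],
    [0, 0, 0],
    [0, 0, 0],
    [0, 0, 0]
  ]
}}

```text
time_s: 19.8
tool_pos: [0.5349, 0.0761, 0.0461]
tcp_rot: [[-1.0, 0.0, -0.001], [0.0, 1.0, -0.0], [0.001, -0.0, -1.0]]
force: [0.4, 0.2, -1.1]
finger_gap: 0.033
```

Emit:
{"method": "jog_arm", "body": {
  "claw": [1, 1],
  "offset": [
    [0, 0, -0.1],
    [0, 0, 0]
  ],
  "angular": [
    [0, 0, 0],
    [0, 0, 0]
  ]
}}

```text
time_s: 19.97
tool_pos: [0.5356, 0.0766, 0.0429]
tcp_rot: [[-1.0, -0.0, 0.001], [-0.0, 1.0, 0.001], [-0.001, 0.001, -1.0]]
force: [-0.0, 0.3, -1.7]
finger_gap: 0.0332
```

No contact yet; lower a bit more.

Emit:
{"method": "jog_arm", "body": {
  "claw": [1, 1, 1],
  "offset": [
    [0, 0, -0.1],
    [0, 0, -0.1],
    [0, 0, 0]
  ],
  "angular": [
    [0, 0, 0],
    [0, 0, 0],
    [0, 0, 0]
  ]
}}

```text
time_s: 20.22
tool_pos: [0.5353, 0.0766, 0.0344]
tcp_rot: [[-1.0, -0.0, 0.0], [-0.0, 1.0, 0.001], [-0.0, 0.001, -1.0]]
force: [0.8, -0.3, -2.0]
finger_gap: 0.0333
```

Emit:
{"method": "jog_arm", "body": {
  "claw": [1, 1, 1],
  "offset": [
    [0, 0, -0.1],
    [0, 0, 0],
    [0, 0, 0]
  ],
  "angular": [
    [0, 0, 0],
    [0, 0, 0],
    [0, 0, 0]
  ]
}}

```text
time_s: 20.47
tool_pos: [0.5354, 0.0769, 0.0312]
tcp_rot: [[-1.0, -0.001, 0.001], [-0.001, 1.0, 0.001], [-0.001, 0.001, -1.0]]
force: [-0.2, 0.7, 1.4]
finger_gap: 0.0331
```

Emit:
{"method": "jog_arm", "body": {
  "claw": [0.58, 0.58, 0.58, 0.58, 0.58, 0.58, 0.58, 0.58, 0.58, 0.58],
  "offset": [
    [0, 0, 0],
    [0, 0, 0],
    [0, 0, 0.1],
    [0, 0, 0.3],
    [0, 0, 0.6],
    [0, 0, 0.8],
    [0, 0, 0.8],
    [0, -0.8, 0.8],
    [0, -0.8, 0.3],
    [0, -0.8, 0]
  ],
  "angular": [
    [0, 0, 0],
    [0, 0, 0],
    [0, 0, 0],
    [0, 0, 0],
    [0, 0, 0],
    [0, 0, 0],
    [0, 0, 0],
    [0, 0, -0.5],
    [0, 0, -1],
    [0, 0, -1]
  ]
}}

```text
time_s: 21.3
tool_pos: [0.5375, -0.0167, 0.1811]
tcp_rot: [[-0.965, 0.262, 0.009], [0.262, 0.965, 0.001], [-0.008, 0.003, -1.0]]
force: [1.0, 0.6, -0.7]
finger_gap: 0.0392
```

Run:
```python
from h import *
for i in range(2): s=grab_frame('side')
o=readout.get_obs(); print(o['time_s'],np.round(o['tool_pos'],4),np.round(o['tcp_rot'],3).tolist(),np.round(o['force'],1),o['finger_gap'])
s=save('side','s8.png');t=save('top','t8.png')
for n,z in(('side',.007),('top',.007)):
  for d in models.place_of(n,'module_0'): print(n,np.round(d['centre'],1),onz(n,d['centre'],z)[:2],round(d['conf'],2))
cv2.imwrite('pics/z10.png',np.hstack([cv2.resize(s[180:300,280:380],(400,480),interpolation=cv2.INTER_CUBIC),cv2.resize(t[190:274,236:306],(400,480),interpolation=cv2.INTER_CUBIC)])[:,:,::-1])
```

```text
21.4 [ 0.5358 -0.0245  0.1775] [[-0.963, 0.271, 0.001], [0.271, 0.963, -0.006], [-0.003, -0.005, -1.0]] [0.  0.3 0.2] 0.039268855966823724
side [333.2 372.4] [ 0.5411983  -0.37546663] 0.82
side [313.7 233.7] [0.54413825 0.07914283] 0.79
side [292.9 337.7] [ 0.47128232 -0.28204345] 0.68
side [296.3 374.7] [ 0.47296399 -0.37394161] 0.64
top [461.1 238.4] [ 0.54264728 -0.37221763] 0.89
top [262.5 236.1] [0.54469272 0.07429905] 0.81
top [419.7 269. ] [ 0.47332816 -0.27896134] 0.58
top [462.9 267.1] [ 0.4782683  -0.37573669] 0.58
top [439.8 258.4] [ 0.49738334 -0.32411108] 0.29
```

View pics/z10.png

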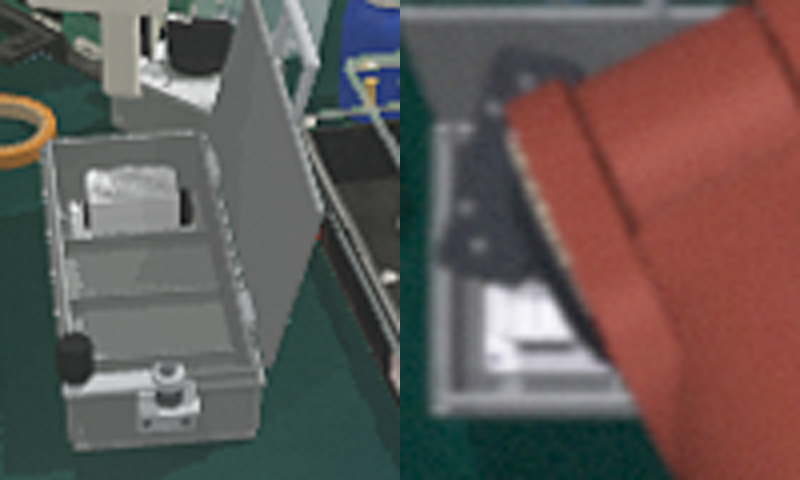

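Emit:
{"method": "jog_arm", "body": {
  "claw": [0.58, 0.58, 0.58, 0.5, 0.5, 0.5, 0.5, 0.5, 0.5, 0.5, 0.5, 0.5],
  "offset": [
    [0.013, -0.74, 0],
    [0.013, -0.74, 0],
    [0.013, -0.74, 0],
    [0.013, -0.74, 0],
    [0.013, -0.74, 0],
    [0.013, -0.74, 0],
    [0.013, -0.74, 0],
    [0.013, -0.74, 0],
    [0.013, -0.74, 0],
    [0.013, -0.74, 0],
    [0.013, -0.74, 0],
    [0.013, -0.74, 0]
  ],
  "angular": [
    [0, 0, -1],
    [0, 0, -1],
    [0, 0, -1],
    [0, 0, -1],
    [0, 0, -1],
    [0, 0, -1],
    [0, 0, -1],
    [0, 0, -1],
    [0, 0, -1],
    [0, 0, -1],
    [0, 0, -1],
    [0, 0, -1]
  ]
}}

```text
time_s: 22.6
tool_pos: [0.5426, -0.3714, 0.1761]
tcp_rot: [[-0.051, 0.999, 0.0], [0.999, 0.051, 0.002], [0.002, 0.0, -1.0]]
force: [1.0, 0.3, 0.7]
finger_gap: 0.0463
```

Emit:
{"method": "jog_arm", "body": {
  "claw": [0.5, 0.5, 0.5],
  "offset": [
    [0, 0, 0],
    [0, 0, 0],
    [0, 0, 0]
  ],
  "angular": [
    [0, 0, -0.38],
    [0, 0, 0],
    [0, 0, 0]
  ]
}}

```text
time_s: 22.85
tool_pos: [0.5426, -0.3698, 0.1759]
tcp_rot: [[-0.017, 1.0, 0.0], [1.0, 0.017, 0.003], [0.003, 0.0, -1.0]]
force: [-0.8, 0.0, -0.4]
finger_gap: 0.0462
```

```bash
cat > st.py <<'E'
from h import *
import sys
for i in range(2): grab_frame('side')
o=readout.get_obs(); R=o['tcp_rot']
print(round(o['time_s'],2),np.round(o['tool_pos'],4),'head',round(float(np.degrees(np.arctan2(R[1][1],R[0][1]))),1),'z',np.round(R[:,2],3),'F',np.round(o['force'],1),'gap',round(o['finger_gap'],4),'q',np.round(o['joint_pos'],2))
if len(sys.argv)>1:
  for n in ('side','top'):
    grab_frame(n)
    for d in models.place_of(n,'module_0'): print(n,np.round(onz(n,d['centre'],.008)[:2],4),round(d['conf'],2))
E
python3 st.py 1
```

```text
22.95 [ 0.5427 -0.3695  0.1763] head 1.0 z [ 0.     0.002 -1.   ] F [ 0.2 -0.4  0. ] gap 0.0467 q [ 0.77  0.69 -0.38  1.45  0.27  1.06  0.36]
side [ 0.5402 -0.3669] 0.9
side [ 0.4638 -0.2886] 0.85
side [ 0.4685 -0.3791] 0.56
side [0.5429 0.0612] 0.39
top [ 0.5419 -0.3762] 0.82
top [ 0.4682 -0.2783] 0.76
top [ 0.4754 -0.3759] 0.76
top [0.5345 0.0696] 0.69
```

Emit:
{"method": "jog_arm", "body": {
  "claw": [0.5, 0.5, 0.5, 0.5, 0.5, 0.5, 0.5, 0.5, 0.5],
  "offset": [
    [0, -0.13, 0],
    [0, -0.13, -0.7],
    [0, 0, -0.8],
    [0, 0, -0.8],
    [0, 0, -0.6],
    [0, 0, -0.4],
    [0, 0, -0.2],
    [0, 0, 0],
    [0, 0, 0]
  ],
  "angular": [
    [0, 0, -0.15],
    [0, 0, 0],
    [0, 0, 0],
    [0, 0, 0],
    [0, 0, 0],
    [0, 0, 0],
    [0, 0, 0],
    [0, 0, 0],
    [0, 0, 0]
  ]
}}

```text
time_s: 23.9
tool_pos: [0.542, -0.3833, 0.0368]
tcp_rot: [[0.004, 1.0, 0.001], [1.0, -0.004, -0.0], [-0.0, 0.001, -1.0]]
force: [0.4, 1.0, 1.1]
finger_gap: 0.0461
```

Emit:
{"method": "jog_arm", "body": {
  "claw": [1, 1, 1, 1],
  "offset": [
    [0, 0, 0],
    [0, 0, 0],
    [0, 0, 0],
    [0, 0, 0]
  ],
  "angular": [
    [0, 0, 0],
    [0, 0, 0],
    [0, 0, 0],
    [0, 0, 0]
  ],
  "newtons": 40
}}

```text
time_s: 24.23
tool_pos: [0.5427, -0.3835, 0.038]
tcp_rot: [[0.003, 1.0, 0.003], [1.0, -0.003, -0.002], [-0.002, 0.003, -1.0]]
force: [-0.5, -0.2, 4.2]
finger_gap: 0.0329
```

Emit:
{"method": "jog_arm", "body": {
  "claw": [0.5, 0.5, 0.5, 0.5, 1, 1, 1, 1, 1],
  "offset": [
    [0, 0, 0],
    [0, 0, -0.1],
    [0, 0, 0],
    [0, 0, 0],
    [0, 0, 0],
    [0, 0, 0],
    [0, 0, 0],
    [0, 0, 0],
    [0, 0, 0]
  ],
  "angular": [
    [0, 0, 0],
    [0, 0, 0],
    [0, 0, 0],
    [0, 0, 0],
    [0, 0, 0],
    [0, 0, 0],
    [0, 0, 0],
    [0, 0, 0],
    [0, 0, 0]
  ]
}}

```text
time_s: 24.98
tool_pos: [0.5416, -0.3828, 0.0322]
tcp_rot: [[0.003, 1.0, 0.0], [1.0, -0.003, 0.0], [0.0, 0.0, -1.0]]
force: [0.9, -0.4, -1.4]
finger_gap: 0.0333
```

Emit:
{"method": "jog_arm", "body": {
  "claw": [1, 1, 1, 1, 1, 1, 1],
  "offset": [
    [0, 0, 0.1],
    [0, 0, 0.3],
    [0, 0, 0.6],
    [0, 0, 0.8],
    [0, 0, 0.8],
    [0, 0, 0.5],
    [0, 0, 0]
  ],
  "angular": [
    [0, 0, 0],
    [0, 0, 0],
    [0, 0, 0],
    [0, 0, 0],
    [0, 0, 0],
    [0, 0, 0],
    [0, 0, 0]
  ]
}}

```text
time_s: 25.57
tool_pos: [0.5447, -0.3843, 0.1631]
tcp_rot: [[0.004, 1.0, 0.01], [1.0, -0.004, -0.006], [-0.006, 0.01, -1.0]]
force: [1.0, -1.2, -1.0]
finger_gap: 0.0337
```

```bash
python3 st.py
```

```text
25.67 [ 0.5413 -0.3828  0.157 ] head -0.2 z [ 0.    -0.001 -1.   ] F [-0.6  0.7 -2.4] gap 0.033 q [ 0.78  0.72 -0.36  1.45  0.28  1.02  0.35]
```

Emit:
{"method": "jog_arm", "body": {
  "claw": [1, 1, 1, 1, 1, 1, 1, 1, 1, 1, 1, 1],
  "offset": [
    [0.018, 0.462, 0],
    [0.018, 0.462, 0],
    [0.018, 0.462, 0],
    [0.018, 0.462, 0],
    [0.018, 0.462, 0],
    [0.018, 0.462, 0],
    [0.018, 0.462, 0],
    [0.018, 0.462, 0],
    [0.018, 0.462, 0],
    [0.018, 0.462, 0],
    [0.018, 0.462, 0],
    [0.018, 0.462, 0]
  ],
  "angular": [
    [0, 0, 1],
    [0, 0, 1],
    [0, 0, 1],
    [0, 0, 1],
    [0, 0, 1],
    [0, 0, 1],
    [0, 0, 1],
    [0, 0, 1],
    [0, 0, 1],
    [0, 0, 1],
    [0, 0, 1],
    [0, 0, 1]
  ]
}}

```text
time_s: 26.67
tool_pos: [0.5482, -0.1602, 0.1539]
tcp_rot: [[-0.952, 0.307, -0.005], [0.307, 0.952, 0.001], [0.005, -0.0, -1.0]]
force: [-0.0, -0.2, -2.2]
finger_gap: 0.0337
```

Emit:
{"method": "jog_arm", "body": {
  "claw": [1, 1, 1, 1, 1, 1],
  "offset": [
    [0.018, 0.462, 0],
    [0.018, 0.462, 0],
    [0.018, 0.462, 0],
    [0, 0, 0],
    [0, 0, 0],
    [0, 0, 0]
  ],
  "angular": [
    [0, 0, 1],
    [0, 0, 1],
    [0, 0, 1],
    [0, 0, 0],
    [0, 0, 0],
    [0, 0, 0]
  ]
}}

```text
time_s: 27.17
tool_pos: [0.5512, -0.1071, 0.1548]
tcp_rot: [[-1.0, 0.006, -0.003], [0.006, 1.0, -0.001], [0.003, -0.001, -1.0]]
force: [0.3, -0.7, -2.4]
finger_gap: 0.0334
```

```bash
python3 st.py
```

```text
27.27 [ 0.5517 -0.1075  0.1554] head 89.6 z [-0.002 -0.001 -1.   ] F [ 0.8  0.8 -2.8] gap 0.0335 q [ 0.64  0.67 -0.79  1.75  0.56  0.97  1.19]
```

Emit:
{"method": "jog_arm", "body": {
  "claw": [1, 1, 1, 1, 1, 1, 1, 1],
  "offset": [
    [0, 0.05, 0],
    [0, 0, -0.6],
    [0, 0, -0.6],
    [0, 0, -0.6],
    [0, 0, -0.5],
    [0, 0, -0.4],
    [0, 0, -0.1],
    [0, 0, 0]
  ],
  "angular": [
    [0, 0, 0],
    [0, 0, 0],
    [0, 0, 0],
    [0, 0, 0],
    [0, 0, 0],
    [0, 0, 0],
    [0, 0, 0],
    [0, 0, 0]
  ]
}}

```text
time_s: 27.93
tool_pos: [0.5519, -0.1036, 0.0438]
tcp_rot: [[-1.0, 0.004, -0.001], [0.004, 1.0, 0.0], [0.001, 0.0, -1.0]]
force: [0.9, 1.0, -2.4]
finger_gap: 0.0335
```

Emit:
{"method": "jog_arm", "body": {
  "claw": [1, 1, 1],
  "offset": [
    [0, 0, -0.1],
    [0, 0, 0],
    [0, 0, 0]
  ],
  "angular": [
    [0, 0, 0],
    [0, 0, 0],
    [0, 0, 0]
  ]
}}

```text
time_s: 28.18
tool_pos: [0.5534, -0.103, 0.0411]
tcp_rot: [[-1.0, 0.003, 0.003], [0.003, 1.0, 0.001], [-0.003, 0.001, -1.0]]
force: [1.4, 2.6, -1.9]
finger_gap: 0.0334
```

Emit:
{"method": "jog_arm", "body": {
  "claw": [1, 1, 1],
  "offset": [
    [0, 0, -0.1],
    [0, 0, 0],
    [0, 0, 0]
  ],
  "angular": [
    [0, 0, 0],
    [0, 0, 0],
    [0, 0, 0]
  ]
}}

```text
time_s: 28.43
tool_pos: [0.553, -0.1028, 0.0366]
tcp_rot: [[-1.0, 0.003, 0.002], [0.003, 1.0, 0.001], [-0.002, 0.001, -1.0]]
force: [1.0, 2.4, -1.7]
finger_gap: 0.0337
```

Run:
```python
from h import *
o=readout.get_obs(); print(np.round(o['tool_pos'],4),np.round(o['force'],1))
s=save('side','s9.png')
cv2.imwrite('pics/z11.png',cv2.resize(s[225:305,285:365],(600,600),interpolation=cv2.INTER_CUBIC)[:,:,::-1])
```

```text
[ 0.553  -0.1028  0.0366] [ 1.   2.4 -1.7]
```

View pics/z11.png

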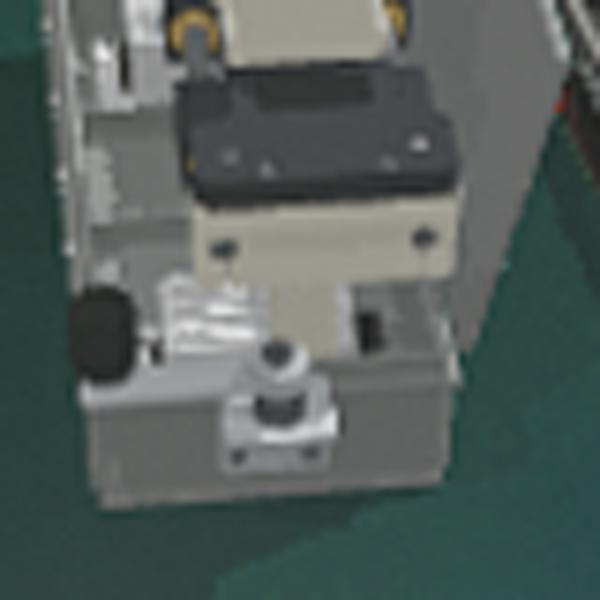

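The finger sits just inside the end wall, right of the clamp boss (280,380), module level. Keep lowering.

Emit:
{"method": "jog_arm", "body": {
  "claw": [1, 1, 1],
  "offset": [
    [0, 0, -0.12],
    [0, 0, 0],
    [0, 0, 0]
  ],
  "angular": [
    [0, 0, 0],
    [0, 0, 0],
    [0, 0, 0]
  ]
}}

```text
time_s: 28.73
tool_pos: [0.553, -0.1026, 0.0317]
tcp_rot: [[-1.0, 0.002, 0.002], [0.002, 1.0, 0.001], [-0.002, 0.001, -1.0]]
force: [1.8, 3.9, 0.6]
finger_gap: 0.0333
```

Emit:
{"method": "jog_arm", "body": {
  "claw": [1, 1, 1],
  "offset": [
    [0, 0, -0.08],
    [0, 0, 0],
    [0, 0, 0]
  ],
  "angular": [
    [0, 0, 0],
    [0, 0, 0],
    [0, 0, 0]
  ]
}}

```text
time_s: 28.98
tool_pos: [0.5531, -0.1024, 0.0289]
tcp_rot: [[-1.0, 0.001, 0.002], [0.001, 1.0, 0.001], [-0.002, 0.001, -1.0]]
force: [0.6, 5.2, 3.1]
finger_gap: 0.0337
```

Emit:
{"method": "jog_arm", "body": {
  "claw": [0.59, 0.59, 0.59, 0.59, 0.59, 0.59, 0.59, 0.59, 0.59],
  "offset": [
    [0, 0, 0],
    [0, 0.05, 0],
    [0, 0, 0.1],
    [0, 0, 0.2],
    [0, 0, 0.5],
    [0, 0, 0.8],
    [0, 0, 0.8],
    [0, 0, 0.8],
    [0, 0, 0.5]
  ],
  "angular": [
    [0, 0, 0],
    [0, 0, 0],
    [0, 0, 0],
    [0, 0, 0],
    [0, 0, 0],
    [0, 0, 0],
    [0, 0, 0],
    [0, 0, 0],
    [0, 0, 0]
  ]
}}

```text
time_s: 29.73
tool_pos: [0.5519, -0.1045, 0.1788]
tcp_rot: [[-1.0, 0.007, -0.0], [0.007, 1.0, -0.004], [0.0, -0.004, -1.0]]
force: [0.7, -0.2, -0.0]
finger_gap: 0.0381
```

Emit:
{"method": "jog_arm", "body": {
  "claw": [0.5, 0.5, 0.5, 0.5, 0.5, 0.5, 0.5, 0.5, 0.5, 0.5],
  "offset": [
    [-0.2, -0.4, 0],
    [-0.2, -0.4, 0],
    [-0.2, -0.4, 0],
    [-0.2, -0.4, 0],
    [-0.2, -0.4, 0],
    [-0.2, -0.4, 0],
    [-0.2, -0.4, 0],
    [-0.2, -0.4, 0],
    [-0.2, -0.4, 0],
    [-0.1, -0.4, 0]
  ],
  "angular": [
    [0, 0, -1],
    [0, 0, -1],
    [0, 0, -1],
    [0, 0, -1],
    [0, 0, -1],
    [0, 0, -1],
    [0, 0, -1],
    [0, 0, -1],
    [0, 0, -1],
    [0, 0, -1]
  ]
}}

```text
time_s: 30.57
tool_pos: [0.4724, -0.2649, 0.1758]
tcp_rot: [[-0.489, 0.872, -0.006], [0.872, 0.489, -0.002], [0.001, -0.006, -1.0]]
force: [0.6, 0.5, -0.4]
finger_gap: 0.0468
```

Emit:
{"method": "jog_arm", "body": {
  "claw": [0.5, 0.5, 0.5, 0.5, 0.5, 0.5, 0.5, 0.5],
  "offset": [
    [0, -0.1, 0],
    [0, -0.1, 0],
    [0, 0, 0],
    [0, 0, 0],
    [0, 0, 0],
    [0, 0, 0],
    [0, 0, 0],
    [0, 0, 0]
  ],
  "angular": [
    [0, 0, -1],
    [0, 0, -1],
    [0, 0, -1],
    [0, 0, -1],
    [0, 0, -1],
    [0, 0, 0],
    [0, 0, 0],
    [0, 0, 0]
  ]
}}

```text
time_s: 31.23
tool_pos: [0.4751, -0.2706, 0.1761]
tcp_rot: [[0.003, 1.0, -0.002], [1.0, -0.003, -0.001], [-0.001, -0.002, -1.0]]
force: [0.6, -0.2, -1.1]
finger_gap: 0.0464
```

```bash
python3 st.py 1
```

```text
31.33 [ 0.4757 -0.2702  0.1761] head -0.2 z [-0.001 -0.    -1.   ] F [-0.5  0.7 -0.7] gap 0.0463 q [ 0.73  0.53 -0.39  1.77  0.25  0.89  0.23]
side [ 0.4683 -0.2835] 0.97
side [ 0.4724 -0.3813] 0.78
side [ 0.5449 -0.1037] 0.69
side [0.5453 0.0683] 0.52
top [ 0.4664 -0.2828] 0.95
top [ 0.4989 -0.1608] 0.72
top [0.535  0.0725] 0.64
top [ 0.5396 -0.107 ] 0.64
top [0.6394 0.2397] 0.36
```

Emit:
{"method": "jog_arm", "body": {
  "claw": [0.5, 0.5, 0.5, 0.5, 0.5, 0.5, 0.5, 0.5, 0.5, 0.5],
  "offset": [
    [-0.09, -0.14, 0],
    [-0.08, -0.13, 0],
    [0, 0, -0.8],
    [0, 0, -0.8],
    [0, 0, -0.8],
    [0, 0, -0.6],
    [0, 0, -0.4],
    [0, 0, -0.18],
    [0, 0, 0],
    [0, 0, 0]
  ],
  "angular": [
    [0, 0, -0.17],
    [0, 0, -0.16],
    [0, 0, 0],
    [0, 0, 0],
    [0, 0, 0],
    [0, 0, 0],
    [0, 0, 0],
    [0, 0, 0],
    [0, 0, 0],
    [0, 0, 0]
  ]
}}

```text
time_s: 32.37
tool_pos: [0.4697, -0.281, 0.0335]
tcp_rot: [[0.039, 0.999, 0.0], [0.999, -0.039, -0.0], [-0.0, 0.0, -1.0]]
force: [0.3, -0.2, -0.0]
finger_gap: 0.0462
```

Emit:
{"method": "jog_arm", "body": {
  "claw": [1, 1, 1, 1, 1],
  "offset": [
    [0, 0, 0],
    [0, 0, 0],
    [0, 0, 0],
    [0, 0, 0],
    [0, 0, 0]
  ],
  "angular": [
    [0, 0, 0],
    [0, 0, 0],
    [0, 0, 0],
    [0, 0, 0],
    [0, 0, 0]
  ]
}}

```text
time_s: 32.78
tool_pos: [0.4698, -0.281, 0.0343]
tcp_rot: [[0.038, 0.999, 0.001], [0.999, -0.038, -0.001], [-0.001, 0.001, -1.0]]
force: [-2.2, 0.0, 6.7]
finger_gap: 0.033
```

Emit:
{"method": "jog_arm", "body": {
  "claw": [1, 1, 1, 1, 1, 1, 1],
  "offset": [
    [0, 0, 0.1],
    [0, 0, 0.3],
    [0, 0, 0.6],
    [0, 0, 0.8],
    [0, 0, 0.8],
    [0, 0, 0.5],
    [0, 0, 0]
  ],
  "angular": [
    [0, 0, 0],
    [0, 0, 0],
    [0, 0, 0],
    [0, 0, 0],
    [0, 0, 0],
    [0, 0, 0],
    [0, 0, 0]
  ]
}}

```text
time_s: 33.37
tool_pos: [0.4723, -0.2814, 0.1614]
tcp_rot: [[0.038, 0.999, 0.008], [0.999, -0.038, -0.004], [-0.004, 0.008, -1.0]]
force: [0.3, 0.4, -1.9]
finger_gap: 0.0335
```

Emit:
{"method": "jog_arm", "body": {
  "claw": [1, 1, 1, 1, 1, 1, 1, 1, 1, 1, 1, 1],
  "offset": [
    [0.114, 0.463, 0],
    [0.114, 0.463, 0],
    [0.114, 0.463, 0],
    [0.114, 0.463, 0],
    [0.114, 0.463, 0],
    [0.114, 0.463, 0],
    [0.114, 0.463, 0],
    [0.114, 0.463, 0],
    [0.114, 0.463, 0],
    [0.114, 0.463, 0],
    [0.114, 0.463, 0],
    [0.114, 0.463, 0]
  ],
  "angular": [
    [0, 0, 0.96],
    [0, 0, 0.96],
    [0, 0, 0.96],
    [0, 0, 0.96],
    [0, 0, 0.96],
    [0, 0, 0.96],
    [0, 0, 0.96],
    [0, 0, 0.96],
    [0, 0, 0.96],
    [0, 0, 0.96],
    [0, 0, 0.96],
    [0, 0, 0.96]
  ]
}}

```text
time_s: 34.37
tool_pos: [0.5231, -0.0574, 0.1553]
tcp_rot: [[-0.922, 0.387, -0.003], [0.387, 0.922, 0.0], [0.003, -0.001, -1.0]]
force: [-1.0, 1.0, -1.9]
finger_gap: 0.0335
```

Emit:
{"method": "jog_arm", "body": {
  "claw": [1, 1, 1, 1, 1, 1, 1],
  "offset": [
    [0.114, 0.463, 0],
    [0.114, 0.463, 0],
    [0.114, 0.463, 0],
    [0.114, 0.463, 0],
    [0, 0, 0],
    [0, 0, 0],
    [0, 0, 0]
  ],
  "angular": [
    [0, 0, 0.96],
    [0, 0, 0.96],
    [0, 0, 0.96],
    [0, 0, 0.96],
    [0, 0, 0],
    [0, 0, 0],
    [0, 0, 0]
  ]
}}

```text
time_s: 34.95
tool_pos: [0.5415, 0.0146, 0.1558]
tcp_rot: [[-1.0, 0.002, -0.003], [0.002, 1.0, -0.001], [0.003, -0.001, -1.0]]
force: [-0.3, -0.5, -2.8]
finger_gap: 0.0328
```

```bash
python3 st.py 1
```

```text
35.05 [0.5418 0.0141 0.1563] head 89.8 z [-0.002 -0.001 -1.   ] F [ 0.1 -0.9 -3. ] gap 0.0333 q [ 0.44  0.64 -0.81  1.8   0.56  0.95  0.96]
side [ 0.472  -0.3728] 0.9
side [0.5416 0.0582] 0.84
side [0.5531 0.2229] 0.72
side [ 0.5358 -0.1146] 0.45
top [ 0.4749 -0.3714] 0.82
top [ 0.5432 -0.1016] 0.63
```

Emit:
{"method": "jog_arm", "body": {
  "claw": [1, 1, 1, 1, 1, 1, 1, 1, 1, 1],
  "offset": [
    [0, 0.03, -0.3],
    [0, 0, -0.7],
    [0, 0, -0.7],
    [0, 0, -0.6],
    [0, 0, -0.4],
    [0, 0, -0.2],
    [0, 0, -0.1],
    [0, 0, -0.08],
    [0, 0, 0],
    [0, 0, 0]
  ],
  "angular": [
    [0, 0, 0],
    [0, 0, 0],
    [0, 0, 0],
    [0, 0, 0],
    [0, 0, 0],
    [0, 0, 0],
    [0, 0, 0],
    [0, 0, 0],
    [0, 0, 0],
    [0, 0, 0]
  ]
}}

```text
time_s: 36.08
tool_pos: [0.5432, 0.0173, 0.0347]
tcp_rot: [[-1.0, 0.0, 0.002], [0.0, 1.0, 0.0], [-0.002, 0.0, -1.0]]
force: [0.0, -0.1, -2.3]
finger_gap: 0.0334
```

Emit:
{"method": "jog_arm", "body": {
  "claw": [1, 1, 1],
  "offset": [
    [0, 0, -0.1],
    [0, 0, 0],
    [0, 0, 0]
  ],
  "angular": [
    [0, 0, 0],
    [0, 0, 0],
    [0, 0, 0]
  ]
}}

```text
time_s: 36.33
tool_pos: [0.5426, 0.017, 0.0302]
tcp_rot: [[-1.0, 0.0, 0.0], [0.0, 1.0, -0.0], [-0.0, -0.0, -1.0]]
force: [0.5, -1.1, -2.5]
finger_gap: 0.0336
```

Seated within about 1–2 mm; one more small step, release, and go for the last module at about (.472,-.374).

Emit:
{"method": "jog_arm", "body": {
  "claw": [1, 1, 1, 0.59, 0.59, 0.59, 0.59, 0.59, 0.59, 0.59, 0.59, 0.59],
  "offset": [
    [0, 0, -0.05],
    [0, 0, 0],
    [0, 0, 0],
    [0, 0, 0],
    [0, 0, 0],
    [0, 0, 0.1],
    [0, 0, 0.2],
    [0, 0, 0.5],
    [0, 0, 0.8],
    [0, 0, 0.8],
    [0, 0, 0.8],
    [0, 0, 0.5]
  ],
  "angular": [
    [0, 0, 0],
    [0, 0, 0],
    [0, 0, 0],
    [0, 0, 0],
    [0, 0, 0],
    [0, 0, 0],
    [0, 0, 0],
    [0, 0, 0],
    [0, 0, 0],
    [0, 0, 0],
    [0, 0, 0],
    [0, 0, 0]
  ]
}}

```text
time_s: 37.33
tool_pos: [0.5436, 0.018, 0.1798]
tcp_rot: [[-1.0, -0.0, 0.005], [-0.0, 1.0, 0.001], [-0.005, 0.001, -1.0]]
force: [1.4, 0.0, 0.4]
finger_gap: 0.0383
```

Emit:
{"method": "jog_arm", "body": {
  "claw": [0.5, 0.5, 0.5, 0.5, 0.5, 0.5, 0.5, 0.5, 0.5, 0.5, 0.5, 0.5],
  "offset": [
    [-0.1, -0.65, 0],
    [-0.1, -0.65, 0],
    [-0.1, -0.65, 0],
    [-0.1, -0.65, 0],
    [-0.1, -0.65, 0],
    [-0.1, -0.65, 0],
    [-0.1, -0.65, 0],
    [-0.1, -0.65, 0],
    [-0.1, -0.65, 0],
    [-0.1, -0.65, 0],
    [-0.1, -0.65, 0],
    [-0.1, -0.65, 0]
  ],
  "angular": [
    [0, 0, -1],
    [0, 0, -1],
    [0, 0, -1],
    [0, 0, -1],
    [0, 0, -1],
    [0, 0, -1],
    [0, 0, -1],
    [0, 0, -1],
    [0, 0, -1],
    [0, 0, -1],
    [0, 0, -1],
    [0, 0, -1]
  ]
}}

```text
time_s: 38.33
tool_pos: [0.4943, -0.2959, 0.1767]
tcp_rot: [[-0.304, 0.953, 0.001], [0.953, 0.304, 0.0], [-0.0, 0.001, -1.0]]
force: [0.9, 0.1, -0.1]
finger_gap: 0.0466
```

Emit:
{"method": "jog_arm", "body": {
  "claw": [0.5, 0.5, 0.5, 0.5, 0.5, 0.5, 0.5],
  "offset": [
    [-0.15, -0.65, 0],
    [-0.15, -0.65, 0],
    [-0.15, -0.65, 0],
    [-0.1, 0, 0],
    [0, 0, 0],
    [0, 0, 0],
    [0, 0, 0]
  ],
  "angular": [
    [0, 0, -1],
    [0, 0, -1],
    [0, 0, -1],
    [0, 0, -0.5],
    [0, 0, 0],
    [0, 0, 0],
    [0, 0, 0]
  ]
}}

```text
time_s: 38.92
tool_pos: [0.4734, -0.3712, 0.1764]
tcp_rot: [[0.049, 0.999, 0.001], [0.999, -0.049, 0.001], [0.001, 0.001, -1.0]]
force: [0.5, -0.0, 0.0]
finger_gap: 0.0467
```

```bash
python3 st.py 1
python3 - <<'E'
from h import *
for r in models.regions_of('top','module_0')[:5]:
    p=cv2.findNonZero(r['mask'].astype(np.uint8)); print(round(r['conf'],2),np.round(onz('top',r['box'][:2],.025),3),cv2.minAreaRect(p)[1:])
E
```

```text
39.02 [ 0.4734 -0.3714  0.1762] head -2.8 z [ 0.001  0.001 -1.   ] F [0.5 0.4 0.1] gap 0.0466 q [ 0.87  0.61 -0.39  1.62  0.26  0.97  0.34]
side [0.5327 0.0452] 0.77
side [ 0.4703 -0.3795] 0.6
side [0.5461 0.0106] 0.52
top [ 0.5443 -0.1023] 0.79
top [ 0.6616 -0.0072] 0.7
top [ 0.4705 -0.3799] 0.69
top [0.537 0.077] 0.66
top [0.545  0.0191] 0.63
0.93 [0.54  0.074 0.025] ((36.0, 22.0), 90.0)
0.87 [ 0.468 -0.37   0.025] ((37.048465728759766, 22.229080200195312), 4.085616588592529)
0.87 [ 0.54  -0.104  0.025] ((35.0, 22.0), 90.0)
0.69 [0.63  0.243 0.025] ((91.19857025146484, 43.93391799926758), 42.66269302368164)
0.62 [0.548 0.014 0.025] ((37.0, 25.0), 90.0)
```

Emit:
{"method": "jog_arm", "body": {
  "claw": [0.5, 0.5, 0.5, 0.5, 0.5, 0.5, 0.5, 0.5, 0.5],
  "offset": [
    [-0.05, -0.07, 0],
    [0, 0, -0.8],
    [0, 0, -0.8],
    [0, 0, -0.8],
    [0, 0, -0.6],
    [0, 0, -0.4],
    [0, 0, -0.18],
    [0, 0, 0],
    [0, 0, 0]
  ],
  "angular": [
    [0, 0, -0.15],
    [0, 0, 0],
    [0, 0, 0],
    [0, 0, 0],
    [0, 0, 0],
    [0, 0, 0],
    [0, 0, 0],
    [0, 0, 0],
    [0, 0, 0]
  ]
}}

```text
time_s: 40.02
tool_pos: [0.4709, -0.3761, 0.0332]
tcp_rot: [[0.069, 0.998, 0.001], [0.998, -0.069, -0.0], [-0.0, 0.001, -1.0]]
force: [0.2, -0.1, 0.1]
finger_gap: 0.0461
```

Emit:
{"method": "jog_arm", "body": {
  "claw": [1, 1, 1, 1, 1],
  "offset": [
    [0, 0, 0],
    [0, 0, 0],
    [0, 0, 0],
    [0, 0, 0],
    [0, 0, 0]
  ],
  "angular": [
    [0, 0, 0],
    [0, 0, 0],
    [0, 0, 0],
    [0, 0, 0],
    [0, 0, 0]
  ]
}}

```text
time_s: 40.43
tool_pos: [0.4716, -0.3764, 0.0342]
tcp_rot: [[0.068, 0.998, 0.003], [0.998, -0.068, -0.002], [-0.002, 0.003, -1.0]]
force: [0.0, -1.0, 5.7]
finger_gap: 0.0336
```

Emit:
{"method": "jog_arm", "body": {
  "claw": [1, 1, 1, 1, 1, 1, 1],
  "offset": [
    [0, 0, 0.1],
    [0, 0, 0.3],
    [0, 0, 0.6],
    [0, 0, 0.8],
    [0, 0, 0.8],
    [0, 0, 0.5],
    [0, 0, 0]
  ],
  "angular": [
    [0, 0, 0],
    [0, 0, 0],
    [0, 0, 0],
    [0, 0, 0],
    [0, 0, 0],
    [0, 0, 0],
    [0, 0, 0]
  ]
}}

```text
time_s: 41.02
tool_pos: [0.4729, -0.377, 0.162]
tcp_rot: [[0.068, 0.998, 0.008], [0.998, -0.068, -0.005], [-0.005, 0.008, -1.0]]
force: [1.3, -0.3, -0.9]
finger_gap: 0.0332
```

```bash
python3 st.py
```

```text
41.12 [ 0.4699 -0.3756  0.1569] head -3.9 z [-0. -0. -1.] F [-0.5 -0.5 -3. ] gap 0.0336 q [ 0.87  0.63 -0.38  1.64  0.27  0.93  0.32]
```

Emit:
{"method": "jog_arm", "body": {
  "claw": [1, 1, 1, 1, 1, 1, 1, 1, 1, 1, 1, 1],
  "offset": [
    [0.116, 0.517, 0],
    [0.116, 0.517, 0],
    [0.116, 0.517, 0],
    [0.116, 0.517, 0],
    [0.116, 0.517, 0],
    [0.116, 0.517, 0],
    [0.116, 0.517, 0],
    [0.116, 0.517, 0],
    [0.116, 0.517, 0],
    [0.116, 0.517, 0],
    [0.116, 0.517, 0],
    [0.116, 0.517, 0]
  ],
  "angular": [
    [0, 0, 0.978],
    [0, 0, 0.978],
    [0, 0, 0.978],
    [0, 0, 0.978],
    [0, 0, 0.978],
    [0, 0, 0.978],
    [0, 0, 0.978],
    [0, 0, 0.978],
    [0, 0, 0.978],
    [0, 0, 0.978],
    [0, 0, 0.978],
    [0, 0, 0.978]
  ]
}}

```text
time_s: 42.12
tool_pos: [0.5242, -0.1266, 0.1544]
tcp_rot: [[-0.919, 0.394, -0.005], [0.394, 0.919, 0.001], [0.005, -0.001, -1.0]]
force: [0.6, 0.2, -2.1]
finger_gap: 0.0333
```

Emit:
{"method": "jog_arm", "body": {
  "claw": [1, 1, 1, 1, 1, 1, 1, 1],
  "offset": [
    [0.116, 0.517, 0],
    [0.116, 0.517, 0],
    [0.116, 0.517, 0],
    [0.116, 0.517, 0],
    [0, 0, 0],
    [0, 0, 0],
    [0, 0, 0],
    [0, 0, 0]
  ],
  "angular": [
    [0, 0, 0.978],
    [0, 0, 0.978],
    [0, 0, 0.978],
    [0, 0, 0.978],
    [0, 0, 0],
    [0, 0, 0],
    [0, 0, 0],
    [0, 0, 0]
  ]
}}

```text
time_s: 42.78
tool_pos: [0.5437, -0.0467, 0.1555]
tcp_rot: [[-1.0, 0.003, -0.003], [0.003, 1.0, -0.001], [0.003, -0.001, -1.0]]
force: [-0.5, 0.8, -3.1]
finger_gap: 0.0333
```

```bash
python3 st.py
```

```text
42.88 [ 0.5442 -0.0464  0.1562] head 89.8 z [-0.001 -0.001 -1.   ] F [-0.7  0.3 -2.7] gap 0.0334 q [ 0.55  0.65 -0.82  1.79  0.57  0.96  1.06]
```

Emit:
{"method": "jog_arm", "body": {
  "claw": [1, 1, 1, 1, 1, 1, 1, 1, 1, 1],
  "offset": [
    [0, 0, -0.3],
    [0, 0, -0.7],
    [0, 0, -0.7],
    [0, 0, -0.6],
    [0, 0, -0.4],
    [0, 0, -0.2],
    [0, 0, -0.1],
    [0, 0, -0.08],
    [0, 0, 0],
    [0, 0, 0]
  ],
  "angular": [
    [0, 0, 0],
    [0, 0, 0],
    [0, 0, 0],
    [0, 0, 0],
    [0, 0, 0],
    [0, 0, 0],
    [0, 0, 0],
    [0, 0, 0],
    [0, 0, 0],
    [0, 0, 0]
  ]
}}

```text
time_s: 43.72
tool_pos: [0.5454, -0.0448, 0.0343]
tcp_rot: [[-1.0, 0.001, 0.002], [0.001, 1.0, -0.0], [-0.002, -0.0, -1.0]]
force: [-0.6, 0.2, -1.3]
finger_gap: 0.0336
```

Emit:
{"method": "jog_arm", "body": {
  "claw": [1, 1, 1, 1, 1],
  "offset": [
    [0, 0, -0.1],
    [0, 0, 0],
    [0, 0, -0.05],
    [0, 0, 0],
    [0, 0, 0]
  ],
  "angular": [
    [0, 0, 0],
    [0, 0, 0],
    [0, 0, 0],
    [0, 0, 0],
    [0, 0, 0]
  ]
}}

```text
time_s: 44.13
tool_pos: [0.545, -0.045, 0.0292]
tcp_rot: [[-1.0, 0.001, 0.001], [0.001, 1.0, -0.001], [-0.001, -0.001, -1.0]]
force: [-2.9, -1.6, 8.1]
finger_gap: 0.0334
```

Emit:
{"method": "jog_arm", "body": {
  "claw": [1, 0.59, 0.59, 0.59, 0.59, 0.59, 0.59, 0.59, 0.59, 0.59, 0.59, 0.59],
  "offset": [
    [0, 0, 0.05],
    [0, 0, 0],
    [0, 0, 0],
    [0, 0, 0.1],
    [0, 0, 0.2],
    [0, 0, 0.5],
    [0, 0, 0.8],
    [0, 0, 0.8],
    [0, 0, 0.8],
    [0, 0, 0.8],
    [-0.5, 0, 0.8],
    [-0.5, 0, 0.8]
  ],
  "angular": [
    [0, 0, 0],
    [0, 0, 0],
    [0, 0, 0],
    [0, 0, 0],
    [0, 0, 0],
    [0, 0, 0],
    [0, 0, 0],
    [0, 0, 0],
    [0, 0, 0],
    [0, 0, 0],
    [0, 0, -1],
    [0, 0, -1]
  ]
}}

```text
time_s: 45.13
tool_pos: [0.5045, -0.0443, 0.2554]
tcp_rot: [[-0.977, 0.213, 0.001], [0.213, 0.977, 0.002], [-0.0, 0.002, -1.0]]
force: [-0.0, -0.2, 1.5]
finger_gap: 0.0382
```

Emit:
{"method": "jog_arm", "body": {
  "claw": [0.73, 0.73, 0.73, 0.73, 0.73, 0.73, 0.73, 0.73, 0.73, 0.73, 0.73, 0.73],
  "offset": [
    [-0.4, -0.9, 0],
    [-0.4, -0.9, 0],
    [-0.4, -0.9, 0],
    [0, -0.9, 0],
    [0, -0.9, 0],
    [0, 0, 0],
    [0, 0, 0],
    [0, 0, 0],
    [0, 0, 0],
    [0, 0, 0],
    [0, 0, 0],
    [0, 0, 0]
  ],
  "angular": [
    [0, 0, -1],
    [0, 0, -1],
    [0, 0, -1],
    [0, 0, -1],
    [0, 0, -1],
    [0, 0, -1],
    [0, 0, -1],
    [0, 0, -1],
    [0, 0, -1],
    [0, 0, -1],
    [0, 0, -1],
    [0, 0, -1]
  ]
}}

```text
time_s: 46.13
tool_pos: [0.4567, -0.2243, 0.2541]
tcp_rot: [[-0.1, 0.995, 0.001], [0.995, 0.1, 0.0], [0.0, 0.001, -1.0]]
force: [-0.3, -0.6, 0.9]
finger_gap: 0.0251
```

Emit:
{"method": "jog_arm", "body": {
  "claw": [0.73, 0.73, 0.73],
  "offset": [
    [0, 0, 0],
    [0, 0, 0],
    [0, 0, 0]
  ],
  "angular": [
    [0, 0, -1],
    [0, 0, 0],
    [0, 0, 0]
  ]
}}

```text
time_s: 46.38
tool_pos: [0.4568, -0.2244, 0.254]
tcp_rot: [[-0.003, 1.0, 0.0], [1.0, 0.003, -0.0], [-0.0, 0.0, -1.0]]
force: [-0.2, 0.8, 0.2]
finger_gap: 0.0255
```

```bash
python3 st.py 1
python3 - <<'E'
from h import *
s=save('side','s10.png');t=save('top','t10.png')
cv2.imwrite('pics/z12.png',np.hstack([cv2.resize(s[170:300,275:375],(400,520),interpolation=cv2.INTER_CUBIC),cv2.resize(t[165:295,140:380],(400*2,433),interpolation=cv2.INTER_CUBIC)[:, :800][:, :] if 0 else cv2.resize(t[165:275,230:315+25],(400,400),interpolation=cv2.INTER_CUBIC)[:400] if 0 else cv2.resize(t[165:308,230:340],(400,520),interpolation=cv2.INTER_CUBIC)])[:,:,::-1])
for th in('lid_bar','lid_hinge','clamp_knob','clamp_pivot','selector_grip','guard_bar'):
  P=[]
  for n in('side','top'):
    r=models.place_of(n,th); print(th,n,[(np.round(d['centre'],1).tolist(),round(d['conf'],2)) for d in r][:2]); P.append(r[0]['centre'] if r else None)
  if P[0] is not None and P[1] is not None:
    X=tri(*P); print(np.round(X,4),proj('side',X)-P[0])
E
```

```text
46.48 [ 0.4567 -0.2246  0.2538] head 0.1 z [ 0.  0. -1.] F [ 0.1 -0.1 -0.3] gap 0.0253 q [ 0.76  0.4  -0.5   1.76  0.22  1.04  0.19]
side [ 0.5412 -0.056 ] 0.98
side [0.5412 0.0214] 0.89
side [ 0.5369 -0.105 ] 0.72
side [0.5442 0.052 ] 0.59
side [ 0.6104 -0.2802] 0.43
side [ 0.5545 -0.0602] 0.22
top [0.533  0.0707] 0.96
top [ 0.5396 -0.0461] 0.88
top [ 0.5427 -0.1025] 0.87
top [0.4558 0.2018] 0.74
top [0.5491 0.0156] 0.64
lid_bar side [([355.2, 189.2], 0.71)]
lid_bar top [([301.0, 185.5], 0.97), ([439.0, 256.3], 0.18)]
[ 0.6323 -0.0182  0.189 ] [-0.10301944  0.01333866]
lid_hinge side [([340.1, 235.8], 0.93)]
lid_hinge top [([300.0, 210.7], 0.59)]
[ 0.599  -0.0117  0.0586] [-0.9450051   0.09882533]
clamp_knob side [([297.7, 270.4], 0.48)]
clamp_knob top [([366.9, 255.4], 0.51)]
[ 0.4967 -0.1547  0.0758] [ 2.81587167 -0.21507801]
clamp_pivot side [([322.8, 267.0], 0.62)]
clamp_pivot top [([369.4, 236.7], 0.66), ([188.6, 195.0], 0.42)]
[ 0.5421 -0.1594  0.0841] [-0.9771481   0.08310337]
selector_grip side [([327.7, 187.4], 0.76)]
selector_grip top [([199.2, 207.6], 0.84)]
[0.5981 0.2029 0.0746] [ 1.20204187 -0.12995633]
guard_bar side [([354.0, 149.7], 0.71)]
guard_bar top [([156.3, 166.9], 0.91), ([415.0, 206.2], 0.29)]
[0.6748 0.2727 0.1512] [-0.66100895  0.08623366]
```

View pics/z12.png

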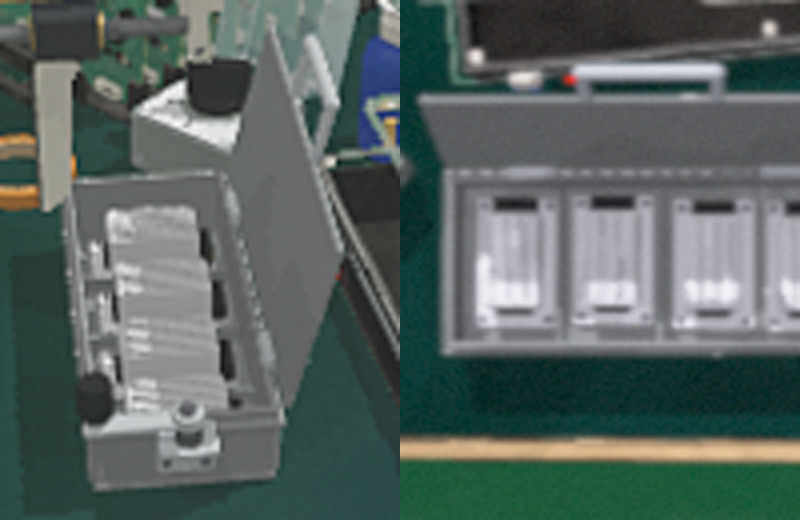

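All four modules lie flat, one per compartment (top crop: columns ~515, 612, 712, 800), selector still at Hold. Now the lid bar: estimated at (.634,-.016,.192).

Emit:
{"method": "jog_arm", "body": {
  "claw": [0.73, 0.73, 0.73, 0.73, 0.73, 0.73, 0.73, 0.73, 0.73, 0.73],
  "offset": [
    [0.63, 0.745, 0.1],
    [0.63, 0.745, 0],
    [0.63, 0.745, 0],
    [0.63, 0.745, 0],
    [0.63, 0.745, 0],
    [0.63, 0.745, 0],
    [0.63, 0.745, 0],
    [0, 0, 0],
    [0, 0, 0],
    [0, 0, 0]
  ],
  "angular": [
    [0, 0, 0],
    [0, 0, 0],
    [0, 0, 0],
    [0, 0, 0],
    [0, 0, 0],
    [0, 0, 0],
    [0, 0, 0],
    [0, 0, 0],
    [0, 0, 0],
    [0, 0, 0]
  ]
}}

```text
time_s: 48.22
tool_pos: [0.6328, -0.017, 0.2571]
tcp_rot: [[0.001, 1.0, -0.001], [1.0, -0.001, -0.001], [-0.001, -0.001, -1.0]]
force: [-0.7, -1.6, 0.8]
finger_gap: 0.0251
```

```bash
python3 st.py
python3 - <<'E'
from h import *
q=lambda u,v:(230+(u-400)/3.636,165+v/3.636)
for z in(.185,.195): print(onz('top',q(575,72),z),onz('top',q(725,70),z))
E
```

```text
48.32 [ 0.6325 -0.0185  0.2575] head -0.2 z [-0.001 -0.002 -1.   ] F [0.6 0.2 0.4] gap 0.025 q [ 0.27  0.6  -0.49  1.41  0.29  1.21 -0.25]
[0.63382209 0.02612189 0.185     ] [ 0.6354362  -0.05353865  0.185     ]
[0.63228573 0.02531527 0.195     ] [ 0.6338843  -0.05357863  0.195     ]
```

Emit:
{"method": "jog_arm", "body": {
  "claw": [0.73, 0.73, 0.73, 0.73, 0.73, 0.73, 0.73, 1, 1, 1, 1],
  "offset": [
    [0, 0, -0.6],
    [0, 0, -0.6],
    [0, 0, -0.4],
    [0, 0, -0.3],
    [0, 0, -0.16],
    [0, 0, 0],
    [0, 0, 0],
    [0, 0, 0],
    [0, 0, 0],
    [0, 0, 0],
    [0, 0, 0]
  ],
  "angular": [
    [0, 0, 0],
    [0, 0, 0],
    [0, 0, 0],
    [0, 0, 0],
    [0, 0, 0],
    [0, 0, 0],
    [0, 0, 0],
    [0, 0, 0],
    [0, 0, 0],
    [0, 0, 0],
    [0, 0, 0]
  ],
  "newtons": 15
}}

```text
time_s: 49.23
tool_pos: [0.6335, -0.0162, 0.1761]
tcp_rot: [[0.0, 1.0, 0.002], [1.0, -0.0, -0.0], [-0.0, 0.002, -1.0]]
force: [-0.3, 0.2, 2.0]
finger_gap: 0.0087
```

```bash
python3 st.py
```

```text
49.33 [ 0.6336 -0.0163  0.1761] head -0.0 z [ 0.002 -0.    -1.   ] F [-0.5 -0.5  3.1] gap 0.0082 q [ 0.26  0.67 -0.47  1.52  0.33  1.03 -0.29]
```

```bash
python3 -c "
import numpy as np
e=np.linspace(1.81,0,25);x=-3.6*np.cos(e);z=3.6*np.sin(e)
print([[round(a,2),0,round(b,2)] for a,b in zip(np.diff(x),np.diff(z))])"
```

```text
[[np.float64(-0.27), 0, np.float64(0.05)], [np.float64(-0.27), 0, np.float64(0.03)], [np.float64(-0.27), 0, np.float64(0.01)], [np.float64(-0.27), 0, np.float64(-0.01)], [np.float64(-0.27), 0, np.float64(-0.03)], [np.float64(-0.27), 0, np.float64(-0.05)], [np.float64(-0.26), 0, np.float64(-0.07)], [np.float64(-0.26), 0, np.float64(-0.09)], [np.float64(-0.25), 0, np.float64(-0.11)], [np.float64(-0.24), 0, np.float64(-0.12)], [np.float64(-0.23), 0, np.float64(-0.14)], [np.float64(-0.22), 0, np.float64(-0.16)], [np.float64(-0.21), 0, np.float64(-0.18)], [np.float64(-0.19), 0, np.float64(-0.19)], [np.float64(-0.18), 0, np.float64(-0.2)], [np.float64(-0.16), 0, np.float64(-0.22)], [np.float64(-0.15), 0, np.float64(-0.23)], [np.float64(-0.13), 0, np.float64(-0.24)], [np.float64(-0.11), 0, np.float64(-0.25)], [np.float64(-0.09), 0, np.float64(-0.26)], [np.float64(-0.07), 0, np.float64(-0.26)], [np.float64(-0.05), 0, np.float64(-0.27)], [np.float64(-0.03), 0, np.float64(-0.27)], [np.float64(-0.01), 0, np.float64(-0.27)]]
```

Emit:
{"method": "jog_arm", "body": {
  "claw": [1, 1, 1, 1, 1, 1, 1, 1, 1, 1, 1, 1],
  "offset": [
    [-0.27, 0, 0.05],
    [-0.27, 0, 0.03],
    [-0.27, 0, 0.01],
    [-0.27, 0, -0.01],
    [-0.27, 0, -0.03],
    [-0.27, 0, -0.05],
    [-0.26, 0, -0.07],
    [-0.26, 0, -0.09],
    [-0.25, 0, -0.11],
    [-0.24, 0, -0.12],
    [-0.23, 0, -0.14],
    [-0.22, 0, -0.16]
  ],
  "angular": [
    [0, 0, 0],
    [0, 0, 0],
    [0, 0, 0],
    [0, 0, 0],
    [0, 0, 0],
    [0, 0, 0],
    [0, 0, 0],
    [0, 0, 0],
    [0, 0, 0],
    [0, 0, 0],
    [0, 0, 0],
    [0, 0, 0]
  ],
  "newtons": 20
}}

```text
time_s: 50.33
tool_pos: [0.5093, -0.0175, 0.1488]
tcp_rot: [[0.001, 1.0, 0.0], [1.0, -0.001, -0.003], [-0.003, 0.0, -1.0]]
force: [-1.8, -2.3, 6.1]
finger_gap: 0.0082
```

```bash
python3 st.py
```

```text
50.43 [ 0.5073 -0.0174  0.1473] head -0.0 z [-0.005 -0.002 -1.   ] F [-4.7 -2.   5.2] gap 0.0082 q [ 0.31  0.53 -0.48  1.91  0.33  0.79 -0.35]
```

Emit:
{"method": "jog_arm", "body": {
  "claw": [1, 1, 1, 1, 1, 1, 1, 1, 1, 1, 1, 1],
  "offset": [
    [-0.21, 0, -0.18],
    [-0.19, 0, -0.19],
    [-0.18, 0, -0.2],
    [-0.16, 0, -0.22],
    [-0.15, 0, -0.23],
    [-0.13, 0, -0.24],
    [-0.11, 0, -0.25],
    [-0.09, 0, -0.26],
    [-0.07, 0, -0.26],
    [-0.05, 0, -0.27],
    [-0.03, 0, -0.27],
    [-0.01, 0, -0.27]
  ],
  "angular": [
    [0, 0, 0],
    [0, 0, 0],
    [0, 0, 0],
    [0, 0, 0],
    [0, 0, 0],
    [0, 0, 0],
    [0, 0, 0],
    [0, 0, 0],
    [0, 0, 0],
    [0, 0, 0],
    [0, 0, 0],
    [0, 0, 0]
  ]
}}

```text
time_s: 51.43
tool_pos: [0.4515, -0.0179, 0.0329]
tcp_rot: [[0.001, 1.0, -0.007], [1.0, -0.001, -0.003], [-0.003, -0.007, -1.0]]
force: [-4.3, -3.5, 0.9]
finger_gap: 0.0082
```

```bash
python3 st.py
```

```text
51.53 [ 0.4514 -0.0179  0.0324] head -0.1 z [-0.008 -0.003 -1.   ] F [-4.1 -3.7 -2. ] gap 0.0084 q [ 0.21  0.65 -0.32  2.15  0.49  0.42 -0.51]
```

Emit:
{"method": "jog_arm", "body": {
  "claw": [1, 1, 1, 1],
  "offset": [
    [0, 0, -0.12],
    [0, 0, -0.1],
    [0, 0, 0],
    [0, 0, 0]
  ],
  "angular": [
    [0, 0, 0],
    [0, 0, 0],
    [0, 0, 0],
    [0, 0, 0]
  ]
}}

```text
time_s: 51.87
tool_pos: [0.4515, -0.0176, 0.0261]
tcp_rot: [[0.001, 1.0, -0.006], [1.0, -0.001, -0.004], [-0.004, -0.006, -1.0]]
force: [-9.1, -3.0, 17.0]
finger_gap: 0.0081
```

Emit:
{"method": "jog_arm", "body": {
  "claw": [0.73, 0.73, 0.73, 0.73, 0.73, 0.73, 0.73, 0.57, 0.57, 0.57, 0.57, 0.57],
  "offset": [
    [0, 0, 0.1],
    [0, 0, 0.1],
    [0, 0, 0.4],
    [0, 0, 0.7],
    [0, 0, 0.8],
    [0, 0, 0.8],
    [0, 0, 0.8],
    [0.27, -0.87, 0],
    [0.27, -0.87, 0],
    [0.27, -0.87, 0],
    [0.27, -0.87, 0],
    [0, 0, 0]
  ],
  "angular": [
    [0, 0, 0],
    [0, 0, 0],
    [0, 0, 0],
    [0, 0, 0],
    [0, 0, 0],
    [0, 0, 0],
    [0, 0, 0],
    [0, 0, 0],
    [0, 0, 0],
    [0, 0, 0],
    [0, 0, 0],
    [0, 0, 0]
  ]
}}

```text
time_s: 52.87
tool_pos: [0.5009, -0.1648, 0.1734]
tcp_rot: [[0.013, 1.0, 0.005], [1.0, -0.013, -0.005], [-0.005, 0.005, -1.0]]
force: [-0.4, -0.7, -0.1]
finger_gap: 0.0398
```

Emit:
{"method": "jog_arm", "body": {
  "claw": [0.57, 0.57],
  "offset": [
    [0, 0, 0],
    [0, 0, 0]
  ],
  "angular": [
    [0, 0, 0],
    [0, 0, 0]
  ]
}}

```text
time_s: 53.03
tool_pos: [0.4988, -0.1544, 0.1734]
tcp_rot: [[-0.0, 1.0, 0.002], [1.0, 0.0, 0.002], [0.002, 0.002, -1.0]]
force: [0.6, -0.1, 0.4]
finger_gap: 0.0401
```

```bash
python3 st.py
python3 - <<'E'
from h import *
s=save('side','s11.png');t=save('top','t11.png')
for th,z in(('clamp_knob',.084),('clamp_pivot',.084),('lid_bar',.054)):
  P=[]
  for n in('side','top'):
    r=models.place_of(n,th); print(th,n,[(np.round(onz(n,d['centre'],z),4).tolist(),round(d['conf'],2)) for d in r][:2]); P.append(r[0]['centre'] if r else None)
  if P[0] is not None and P[1] is not None:
    X=tri(*P); print(np.round(X,4),proj('side',X)-P[0])
E
```

```text
53.13 [ 0.4983 -0.1534  0.1735] head 0.2 z [ 0.001  0.001 -1.   ] F [-0.9  0.6 -0.3] gap 0.0399 q [ 0.59  0.51 -0.5   1.84  0.31  0.87 -0.05]
clamp_knob side [([0.4893, -0.1622, 0.084], 0.77)]
clamp_knob top []
clamp_pivot side [([0.5454, -0.1607, 0.084], 0.73), ([0.4886, -0.1557, 0.084], 0.44)]
clamp_pivot top [([0.5401, -0.1568, 0.084], 0.69)]
[ 0.5426 -0.1571  0.0811] [-1.44025287  0.12051908]
lid_bar side [([0.4423, -0.0262, 0.054], 0.93)]
lid_bar top [([0.4516, -0.0207, 0.054], 0.94)]
[ 0.4475 -0.0206  0.0499] [ 2.21306584 -0.1200118 ]
```

Emit:
{"method": "jog_arm", "body": {
  "claw": [0.68, 0.68, 0.68, 0.68, 0.68, 0.68, 0.68, 0.68, 0.68, 1, 1, 1],
  "offset": [
    [-0.07, -0.06, 0],
    [-0.06, -0.06, 0],
    [0, 0, 0],
    [0, 0, -0.7],
    [0, 0, -0.7],
    [0, 0, -0.5],
    [0, 0, -0.3],
    [0, 0, -0.2],
    [0, 0, 0],
    [0, 0, 0],
    [0, 0, 0],
    [0, 0, 0]
  ],
  "angular": [
    [0, 0, 0],
    [0, 0, 0],
    [0, 0, 0],
    [0, 0, 0],
    [0, 0, 0],
    [0, 0, 0],
    [0, 0, 0],
    [0, 0, 0],
    [0, 0, 0],
    [0, 0, 0],
    [0, 0, 0],
    [0, 0, 0]
  ],
  "newtons": 20
}}

```text
time_s: 54.53
tool_pos: [0.4931, -0.1604, 0.078]
tcp_rot: [[0.001, 1.0, 0.001], [1.0, -0.001, -0.0], [-0.0, 0.001, -1.0]]
force: [0.5, 0.5, -0.4]
finger_gap: 0.0194
```

```bash
python3 st.py
```

```text
54.63 [ 0.493  -0.1604  0.0779] head -0.0 z [ 0.001 -0.001 -1.   ] F [-0.6  0.2  1.3] gap 0.0191 q [ 0.55  0.64 -0.42  1.95  0.42  0.64 -0.14]
```

Emit:
{"method": "jog_arm", "body": {
  "claw": [1, 1, 1, 1, 1, 1, 1, 1, 1, 1, 1, 1],
  "offset": [
    [0.01, 0.16, 0],
    [0.03, 0.16, 0],
    [0.05, 0.15, 0],
    [0.07, 0.14, 0],
    [0.09, 0.13, 0],
    [0.11, 0.12, 0],
    [0.12, 0.11, 0],
    [0.13, 0.09, 0],
    [0.14, 0.07, 0],
    [0.15, 0.05, 0],
    [0.16, 0.03, 0],
    [0.18, 0.01, 0]
  ],
  "angular": [
    [0, 0, 0],
    [0, 0, 0],
    [0, 0, 0],
    [0, 0, 0],
    [0, 0, 0],
    [0, 0, 0],
    [0, 0, 0],
    [0, 0, 0],
    [0, 0, 0],
    [0, 0, 0],
    [0, 0, 0],
    [0, 0, 0]
  ]
}}

```text
time_s: 55.63
tool_pos: [0.5347, -0.1022, 0.0765]
tcp_rot: [[-0.003, 1.0, -0.016], [1.0, 0.003, 0.01], [0.01, -0.016, -1.0]]
force: [-9.7, 12.2, 5.1]
finger_gap: 0.0196
```

```bash
python3 st.py
```

```text
55.73 [ 0.5381 -0.1024  0.0765] head 0.2 z [-0.009  0.011 -1.   ] F [-6.7 11.7  2.6] gap 0.0194 q [ 0.42  0.68 -0.42  1.85  0.39  0.7  -0.22]
```

Emit:
{"method": "jog_arm", "body": {
  "claw": [1, 1, 1, 1, 1],
  "offset": [
    [0.1, 0.07, 0],
    [0.1, 0.07, 0],
    [0.1, 0, 0],
    [0, 0, 0],
    [0, 0, 0]
  ],
  "angular": [
    [0, 0, 0],
    [0, 0, 0],
    [0, 0, 0],
    [0, 0, 0],
    [0, 0, 0]
  ]
}}

```text
time_s: 56.15
tool_pos: [0.5428, -0.101, 0.0761]
tcp_rot: [[-0.001, 1.0, -0.025], [1.0, 0.001, 0.004], [0.004, -0.025, -1.0]]
force: [-17.2, 7.0, 11.6]
finger_gap: 0.02
```

```bash
python3 st.py
```

```text
56.25 [ 0.5428 -0.1009  0.0761] head 0.1 z [-0.025  0.004 -1.   ] F [-16.3   7.3  11.8] gap 0.0193 q [ 0.41  0.69 -0.42  1.83  0.39  0.73 -0.23]
```

Emit:
{"method": "jog_arm", "body": {
  "claw": [1, 0.68, 0.68, 0.68, 0.68, 0.68, 0.68, 0.68, 0.68, 0.68],
  "offset": [
    [-0.15, 0, 0],
    [0, 0, 0],
    [0, 0, 0.1],
    [0, 0, 0.4],
    [0, 0, 0.7],
    [0, 0, 0.8],
    [0, 0, 0.8],
    [0, 0, 0.6],
    [-0.6, 0.6, 0],
    [-0.6, 0.6, 0]
  ],
  "angular": [
    [0, 0, 0],
    [0, 0, 0],
    [0, 0, 0],
    [0, 0, 0],
    [0, 0, 0],
    [0, 0, 0],
    [0, 0, 0],
    [0, 0, 0],
    [0, 0, 0],
    [0, 0, 0]
  ]
}}

```text
time_s: 57.08
tool_pos: [0.5029, -0.0587, 0.2156]
tcp_rot: [[0.005, 1.0, 0.008], [1.0, -0.005, -0.001], [-0.001, 0.008, -1.0]]
force: [-0.7, 1.0, -0.7]
finger_gap: 0.0299
```

Emit:
{"method": "jog_arm", "body": {
  "claw": [1, 1, 1, 1],
  "offset": [
    [0, 0.6, 0],
    [0, 0.6, 0],
    [0, 0, 0],
    [0, 0, 0]
  ],
  "angular": [
    [0, 0, 0],
    [0, 0, 0],
    [0, 0, 0],
    [0, 0, 0]
  ]
}}

```text
time_s: 57.42
tool_pos: [0.5012, -0.0085, 0.2142]
tcp_rot: [[-0.003, 1.0, 0.003], [1.0, 0.003, 0.0], [0.0, 0.003, -1.0]]
force: [0.5, -0.4, 0.7]
finger_gap: 0.0072
```

```bash
python3 st.py
python3 - <<'E'
from h import *
s=save('side','s12.png');t=save('top','t12.png')
cv2.imwrite('pics/z13.png',np.hstack([cv2.resize(s[160:300,265:372],(400,520),interpolation=cv2.INTER_CUBIC),cv2.resize(t[165:295,280:380],(400,520),interpolation=cv2.INTER_CUBIC)])[:,:,::-1])
for th,z in(('clamp_knob',.084),('clamp_pivot',.084),('lid_bar',.054),('selector_grip',.085)):
  P=[]
  for n in('side','top'):
    r=models.place_of(n,th); print(th,n,[(np.round(onz(n,d['centre'],z),4).tolist(),round(d['conf'],2)) for d in r][:2]); P.append(r[0]['centre'] if r else None)
  if P[0] is not None and P[1] is not None:
    X=tri(*P); print(np.round(X,4),proj('side',X)-P[0])
E
```

```text
57.52 [ 0.501  -0.011   0.2135] head -0.1 z [ 0.001 -0.001 -1.   ] F [ 0.2 -0.4  0.2] gap 0.0017 q [ 0.34  0.43 -0.52  1.84  0.27  0.93 -0.3 ]
clamp_knob side [([0.5938, -0.0584, 0.084], 0.72), ([0.5388, -0.1076, 0.084], 0.59)]
clamp_knob top [([0.5431, -0.1005, 0.084], 0.8)]
[ 0.5614 -0.1014  0.1148] [-11.8300256    0.65032151]
clamp_pivot side [([0.5434, -0.1553, 0.084], 0.79)]
clamp_pivot top [([0.5401, -0.1612, 0.084], 0.94)]
[ 0.5412 -0.1609  0.0884] [-0.7798182   0.06657449]
lid_bar side [([0.4462, -0.0101, 0.054], 0.89)]
lid_bar top []
selector_grip side [([0.6027, 0.185, 0.085], 0.64)]
selector_grip top [([0.5976, 0.2046, 0.085], 0.7)]
[0.6017 0.2073 0.0724] [-1.28920534  0.12674389]
```

View pics/z13.png

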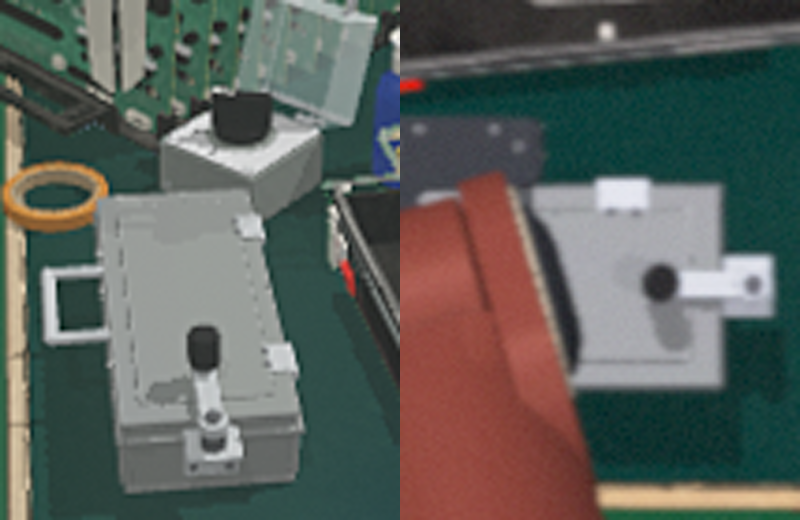

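Run:
```python
from h import *
np.set_printoptions(precision=3,suppress=True)
for s in((391,167),(391,200),(391,262)):
    X=tri(s,(240,131)); print(s,X,proj('side',X)-s, proj('top',X)-(240,131))
# where 3D points of body corner would be seen in side/top0
u=np.array([.7071,.7071]);w=np.array([.7071,-.7071])
for nm,c in (('front/-w',(.566-.0037,.283-.034)),('rear/+w',(.566+.004,.283+.034))):
  ctr=c[0]*u+c[1]*w; print(nm,ctr)
  for a in(-.094,.094):
    for b in(-.037,.037):
      q=ctr+a*w+b*u; P=[*q,.154]; print('  ',q,'side',proj('side',P).round(),'top',proj('top',P).round())
```

```text
(391, 167) [0.741 0.102 0.178] [-0.426  0.072] [ 0.062 -0.417]
(391, 200) [0.761 0.119 0.074] [ 2.672 -0.477] [-0.343  2.518]
(391, 262) [ 0.807  0.157 -0.163] [ 8.547 -1.615] [-0.865  7.482]
front/-w [0.574 0.222]
   [0.481 0.262] side [284. 154.] top [159. 263.]
   [0.533 0.314] side [302. 145.] top [133. 237.]
   [0.614 0.129] side [338. 174.] top [228. 197.]
   [0.666 0.181] side [356. 163.] top [202. 170.]
rear/+w [0.627 0.179]
   [0.535 0.219] side [305. 160.] top [181. 236.]
   [0.587 0.272] side [322. 151.] top [155. 210.]
   [0.668 0.086] side [362. 180.] top [249. 170.]
   [0.72  0.139] side [379. 170.] top [224. 144.]
```

View pics/t12.png

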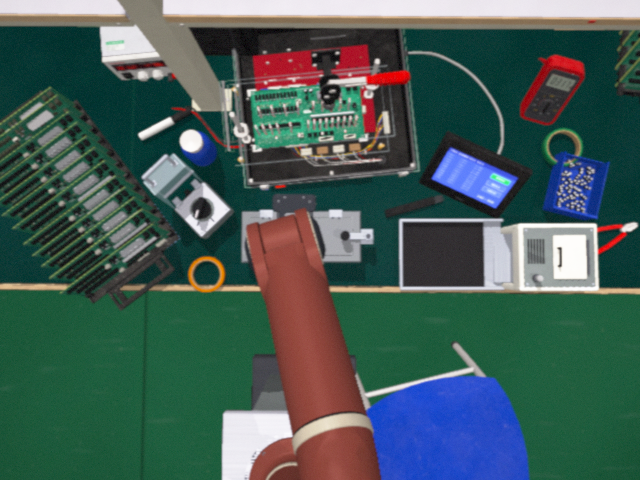

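Tray empty, lid shut with the clamp over it, selector mark at (200,213) still Hold, guard open at (168,175). I'll now push the selector's rear end anticlockwise.

Emit:
{"method": "jog_arm", "body": {
  "claw": [1, 1, 1, 1, 1, 1, 1, 1, 1, 1, 1],
  "offset": [
    [0.372, 0.545, 0.1],
    [0.372, 0.545, 0.1],
    [0.372, 0.545, 0],
    [0.372, 0.545, 0],
    [0.372, 0.545, 0],
    [0.372, 0.545, 0],
    [0.372, 0.545, 0],
    [0.372, 0.545, 0],
    [0, 0, 0],
    [0, 0, 0],
    [0, 0, 0]
  ],
  "angular": [
    [0, 0, -0.94],
    [0, 0, -0.94],
    [0, 0, -0.94],
    [0, 0, -0.94],
    [0, 0, -0.94],
    [0, 0, -0.94],
    [0, 0, -0.94],
    [0, 0, -0.94],
    [0, 0, 0],
    [0, 0, 0],
    [0, 0, 0]
  ]
}}

```text
time_s: 58.93
tool_pos: [0.619, 0.1637, 0.2207]
tcp_rot: [[0.709, 0.706, -0.001], [0.706, -0.709, -0.001], [-0.002, 0.0, -1.0]]
force: [-0.2, -0.0, 0.1]
finger_gap: 0.0006
```

```bash
python3 st.py
```

```text
59.03 [0.6191 0.1627 0.2211] head -45.2 z [-0.    -0.001 -1.   ] F [0.1 0.6 0.6] gap 0.0007 q [-0.12  0.61 -0.29  1.44  0.19  1.11 -1.24]
```

Emit:
{"method": "jog_arm", "body": {
  "claw": [1, 1, 1, 1, 1, 1, 1, 1],
  "offset": [
    [0, 0, -0.8],
    [0, 0, -0.8],
    [0, 0, -0.8],
    [0, 0, -0.7],
    [0, 0, -0.5],
    [0, 0, -0.18],
    [0, 0, 0],
    [0, 0, 0]
  ],
  "angular": [
    [0, 0, 0],
    [0, 0, 0],
    [0, 0, 0],
    [0, 0, 0],
    [0, 0, 0],
    [0, 0, 0],
    [0, 0, 0],
    [0, 0, 0]
  ]
}}

```text
time_s: 59.7
tool_pos: [0.6174, 0.1633, 0.0698]
tcp_rot: [[0.71, 0.704, -0.005], [0.704, -0.71, -0.001], [-0.004, -0.002, -1.0]]
force: [-4.8, -1.2, -2.7]
finger_gap: 0.0008
```

Emit:
{"method": "jog_arm", "body": {
  "claw": [1, 1, 1, 1, 1],
  "offset": [
    [0.023, 0.1, 0],
    [0.023, 0.1, 0],
    [0.046, 0.11, 0],
    [0.046, 0.11, 0],
    [0, 0, 0]
  ],
  "angular": [
    [0, 0, 0],
    [0, 0, 0],
    [0, 0, 0],
    [0, 0, 0],
    [0, 0, 0]
  ]
}}

```text
time_s: 60.12
tool_pos: [0.626, 0.1815, 0.0714]
tcp_rot: [[0.708, 0.706, 0.003], [0.706, -0.708, -0.0], [0.002, 0.002, -1.0]]
force: [-1.5, -2.1, -0.6]
finger_gap: 0.0004
```

Emit:
{"method": "jog_arm", "body": {
  "claw": [1, 1, 1, 1, 1, 1],
  "offset": [
    [-0.016, 0.12, 0],
    [-0.016, 0.12, 0],
    [-0.05, 0.05, 0],
    [-0.05, 0.05, 0],
    [0, 0, 0],
    [0, 0, 0]
  ],
  "angular": [
    [0, 0, 0],
    [0, 0, 0],
    [0, 0, 0],
    [0, 0, 0],
    [0, 0, 0],
    [0, 0, 0]
  ]
}}

```text
time_s: 60.62
tool_pos: [0.6236, 0.1965, 0.0715]
tcp_rot: [[0.709, 0.705, 0.009], [0.705, -0.709, 0.004], [0.009, 0.004, -1.0]]
force: [5.0, -2.0, -0.5]
finger_gap: 0.0004
```

```bash
python3 st.py
```

```text
60.72 [0.6236 0.1964 0.0715] head -45.2 z [ 0.009  0.004 -1.   ] F [ 5.6 -0.8  0.1] gap 0.0004 q [-0.2   0.78 -0.25  1.57  0.24  0.81 -1.33]
```

Emit:
{"method": "jog_arm", "body": {
  "claw": [1, 1, 1, 1],
  "offset": [
    [-0.07, 0.07, 0],
    [-0.07, 0.07, 0],
    [0, 0, 0],
    [0, 0, 0]
  ],
  "angular": [
    [0, 0, 0],
    [0, 0, 0],
    [0, 0, 0],
    [0, 0, 0]
  ]
}}

```text
time_s: 61.05
tool_pos: [0.6234, 0.1967, 0.0718]
tcp_rot: [[0.712, 0.702, 0.019], [0.702, -0.712, -0.002], [0.012, 0.014, -1.0]]
force: [11.5, -6.3, -4.2]
finger_gap: 0.0005
```

```bash
python3 st.py
```

```text
61.15 [0.6233 0.1967 0.0718] head -45.4 z [ 0.018 -0.002 -1.   ] F [12.6 -6.6 -3.3] gap 0.0006 q [-0.2   0.78 -0.24  1.57  0.25  0.8  -1.34]
```

Emit:
{"method": "jog_arm", "body": {
  "claw": [1, 1, 1, 1, 1, 1, 1, 1, 1, 1, 1],
  "offset": [
    [0.2, -0.2, 0],
    [0.2, -0.2, 0.1],
    [0, 0, 0.7],
    [0, 0, 0.8],
    [0, 0, 0.8],
    [0, 0, 0.8],
    [-0.4, -0.7, 0.5],
    [-0.4, -0.8, 0],
    [-0.4, -0.8, 0],
    [-0.4, -0.8, 0],
    [0, 0, 0]
  ],
  "angular": [
    [0, 0, 0],
    [0, 0, 0],
    [0, 0, 0],
    [0, 0, 0],
    [0, 0, 0],
    [0, 0, 0],
    [0, 0, 0],
    [0, 0, 0],
    [0, 0, 0],
    [0, 0, 0],
    [0, 0, 0]
  ]
}}

```text
time_s: 62.07
tool_pos: [0.5631, 0.0529, 0.2183]
tcp_rot: [[0.715, 0.699, -0.003], [0.699, -0.715, -0.005], [-0.006, 0.001, -1.0]]
force: [1.0, -1.1, -0.1]
finger_gap: 0.0005
```

```bash
python3 st.py
python3 - <<'E'
from h import *
t=save('top','t13.png'); g0=cv2.imread('pics/t10.png',0)
for f in('t10','t13'):
    g=cv2.imread(f'pics/{f}.png',0); c=g[194:224,186:220]; 
    print(f); print('\n'.join(''.join('#' if v<70 else ('.' if v<130 else ' ') for v in r) for r in c))
for th in('guard_bar','selector_grip'):
  for n in ('side','top'):
    grab_frame(n); r=models.place_of(n,th); print(th,n,[(np.round(d['centre'],1).tolist(),round(d['conf'],2)) for d in r][:2])
E
```

```text
62.17 [0.5656 0.0603 0.2186] head -45.2 z [ 0.     0.002 -1.   ] F [-0.1  0.7  0.5] gap 0.0007 q [ 0.05  0.5  -0.3   1.66  0.17  1.   -1.1 ]
t10
###.                          ..##
##.                            ..#
#.                              ..
.            ....                .
           ..####..               
          ..#######..             
         ..#########.             
        ..###########.            
       ..#############.           
      ..###############.          
      .################..         
     ..#################.         
     ..#################..        
     ..#################..        
     ..##################.        
     .####...############.        
     .###.   .###########.        
     ..##.   .###########.        
     ..##    .###########.        
      ...   .###########..        
       ..   .###########..        
       ..   .##########..         
            #########....         
           .########....          
          ..#####......           
            ..........            
             .....                
          
[... 615 characters left out ...]
........
    ..##..........................
    ...#..........................
     ..#..........................
     .............................
      ............................
       ...........................
       ...........................
         .........................
          ........................
          ........................
           .......................
           .......................
            ......................
.           ......................
#.          ......................
guard_bar side [([354.2, 147.5], 0.7)]
guard_bar top [([441.9, 255.7], 0.64), ([155.8, 164.5], 0.59)]
selector_grip side [([328.2, 185.7], 0.46)]
selector_grip top []
```

Emit:
{"method": "jog_arm", "body": {
  "claw": [0.73, 0.73, 0.73, 0.73, 0.73, 0.73, 0.73, 0.73, 0.73],
  "offset": [
    [-0.2, -0.7, 0.2],
    [-0.2, -0.7, 0.2],
    [-0.2, -0.7, 0.2],
    [-0.2, -0.7, 0.2],
    [-0.2, -0.7, 0.2],
    [0, -0.7, 0],
    [0, -0.7, 0],
    [0, 0, 0],
    [0, 0, 0]
  ],
  "angular": [
    [0, 0, 1],
    [0, 0, 1],
    [0, 0, 1],
    [0, 0, 1],
    [0, 0, 1],
    [0, 0, 1],
    [0, 0, 1],
    [0, 0, 0.5],
    [0, 0, 0]
  ]
}}

```text
time_s: 63.37
tool_pos: [0.5257, -0.1379, 0.2575]
tcp_rot: [[0.006, 1.0, -0.001], [1.0, -0.006, -0.0], [-0.0, -0.001, -1.0]]
force: [-0.6, -0.5, 0.1]
finger_gap: 0.0254
```

```bash
python3 st.py
python3 - <<'E'
from h import *
t=save('top','t14.png')
g=cv2.imread('pics/t14.png',0); c=g[194:224,186:220]
print('\n'.join(''.join('#' if v<70 else ('.' if v<130 else ' ') for v in r) for r in c))
P={}
for th in('guard_bar','guard_hinge','clamp_knob','clamp_pivot','lid_bar'):
  P=[]
  for n in ('side','top'):
    grab_frame(n); r=models.place_of(n,th); print(th,n,[(np.round(d['centre'],1).tolist(),round(d['conf'],2)) for d in r][:2]); P.append(r[0]['centre'] if r else None)
  if P[0] is not None and P[1] is not None: print(tri(*P))
E
```

```text
63.47 [ 0.5261 -0.1345  0.2579] head -0.2 z [ 0.     0.001 -1.   ] F [-0.6  0.1  0.7] gap 0.0251 q [ 0.54  0.45 -0.5   1.67  0.23  1.09 -0.03]
###.                          ..##
##.                            ..#
#.                              ..
.                                .
            .....                 
      ............                
     .############..              
    .###############..            
    .################..           
    ..#################.          
     .#################..         
     ..#################.         
     ..#################..        
     ..#################..        
     ..#######..#########.        
     .#######.   .#######.        
     ..######.    .######.        
     ..#######     ######.        
     ..#######.    .#####.        
      ..#######.    .###..        
       ..#######.    ###..        
        .########....##..         
         .############...         
          ..#########....         
           ....#........          
             .........            
               ..                 
                                 .
.                               ..
#.                             ...
guard_bar side [([352.9, 149.7], 0.98)]
guard_bar top [([157.9, 162.9], 0.62), ([302.5, 242.1], 0.43)]
[0.6775497  0.26936264 0.15350983]
guard_hinge side [([336.6, 192.6], 0.74)]
guard_hinge top [([187.2, 192.9], 0.84)]
[0.63182386 0.23885317 0.03624881]
clamp_knob side [([319.4, 254.4], 0.57), ([337.3, 236.7], 0.22)]
clamp_knob top [([155.9, 164.6], 0.73), ([416.6, 202.0], 0.72)]
[ 0.69019778  0.41390542 -0.30061196]
clamp_pivot side [([322.9, 267.6], 0.64)]
clamp_pivot top []
lid_bar side [([277.0, 240.8], 0.61)]
lid_bar top []
```

Selector mark now at ~220° ⇒ Run. Next, grip the guard bar and swing it shut.

Emit:
{"method": "jog_arm", "body": {
  "claw": [0.73, 0.73, 0.73, 0.73, 0.73, 0.73, 0.73, 0.73, 0.73, 0.73, 0.73, 0.73],
  "offset": [
    [0.31, 0.85, 0],
    [0.31, 0.85, 0],
    [0.31, 0.85, 0],
    [0.31, 0.85, 0],
    [0.31, 0.85, 0],
    [0.31, 0.85, 0],
    [0.31, 0.85, 0],
    [0.31, 0.85, 0],
    [0.31, 0.85, 0],
    [0.31, 0.85, 0],
    [0.31, 0.85, 0],
    [0.31, 0.85, 0]
  ],
  "angular": [
    [0, 0, 0.625],
    [0, 0, 0.625],
    [0, 0, 0.625],
    [0, 0, 0.625],
    [0, 0, 0.625],
    [0, 0, 0.625],
    [0, 0, 0.625],
    [0, 0, 0.625],
    [0, 0, 0.625],
    [0, 0, 0.625],
    [0, 0, 0.625],
    [0, 0, 0.625]
  ]
}}

```text
time_s: 65.52
tool_pos: [0.6753, 0.2739, 0.2577]
tcp_rot: [[-0.707, 0.707, -0.0], [0.707, 0.707, -0.0], [-0.0, -0.0, -1.0]]
force: [-0.1, 0.1, -0.1]
finger_gap: 0.0249
```

Emit:
{"method": "jog_arm", "body": {
  "claw": [0.73, 0.73, 0.73, 0.73],
  "offset": [
    [0, 0, 0],
    [0, 0, 0],
    [0, 0, 0],
    [0, 0, 0]
  ],
  "angular": [
    [0, 0, 0],
    [0, 0, 0],
    [0, 0, 0],
    [0, 0, 0]
  ]
}}

```text
time_s: 65.85
tool_pos: [0.6754, 0.2705, 0.2581]
tcp_rot: [[-0.703, 0.711, 0.001], [0.711, 0.703, -0.002], [-0.002, -0.001, -1.0]]
force: [-0.5, -0.6, -0.4]
finger_gap: 0.025
```

```bash
python3 st.py
```

```text
65.95 [0.6754 0.2704 0.2585] head 44.7 z [ 0.001 -0.001 -1.   ] F [ 0.2 -0.2  0.1] gap 0.0253 q [-0.14  0.79 -0.65  1.07  0.45  1.41  0.08]
```

Emit:
{"method": "jog_arm", "body": {
  "claw": [0.73, 0.73, 0.73, 0.73, 0.73, 0.73, 0.73, 0.73, 1, 1, 1, 1],
  "offset": [
    [0.03, 0.06, -0.5],
    [0, 0, -0.7],
    [0, 0, -0.7],
    [0, 0, -0.5],
    [0, 0, -0.3],
    [0, 0, -0.19],
    [0, 0, 0],
    [0, 0, 0],
    [0, 0, 0],
    [0, 0, 0],
    [0, 0, 0],
    [0, 0, 0]
  ],
  "angular": [
    [0, 0, 0],
    [0, 0, 0],
    [0, 0, 0],
    [0, 0, 0],
    [0, 0, 0],
    [0, 0, 0],
    [0, 0, 0],
    [0, 0, 0],
    [0, 0, 0],
    [0, 0, 0],
    [0, 0, 0],
    [0, 0, 0]
  ],
  "newtons": 20
}}

```text
time_s: 66.95
tool_pos: [0.6741, 0.2728, 0.1439]
tcp_rot: [[-0.705, 0.709, -0.004], [0.709, 0.705, -0.005], [-0.001, -0.007, -1.0]]
force: [-5.4, -5.4, 6.6]
finger_gap: 0.0085
```

```bash
python3 st.py; python3 -c "
import numpy as np
e=np.linspace(2.08,.18,25);x=-3.05*np.cos(e)*.7071;z=3.05*np.sin(e)
print([[round(float(a),3),round(float(a),3),round(float(b),3)] for a,b in zip(np.diff(x),np.diff(z))])"
```

```text
67.05 [0.6741 0.2728 0.1439] head 44.8 z [-0.004 -0.005 -1.   ] F [-4.9 -5.   5.8] gap 0.0079 q [-0.13  0.88 -0.62  1.23  0.5   1.19  0.02]
[[-0.152, -0.152, 0.109], [-0.158, -0.158, 0.092], [-0.162, -0.162, 0.074], [-0.166, -0.166, 0.056], [-0.169, -0.169, 0.037], [-0.17, -0.17, 0.018], [-0.171, -0.171, -0.001], [-0.17, -0.17, -0.02], [-0.168, -0.168, -0.039], [-0.166, -0.166, -0.058], [-0.162, -0.162, -0.076], [-0.157, -0.157, -0.094], [-0.151, -0.151, -0.112], [-0.145, -0.145, -0.128], [-0.137, -0.137, -0.144], [-0.129, -0.129, -0.159], [-0.119, -0.119, -0.173], [-0.109, -0.109, -0.185], [-0.099, -0.099, -0.197], [-0.087, -0.087, -0.208], [-0.075, -0.075, -0.217], [-0.063, -0.063, -0.224], [-0.05, -0.05, -0.231], [-0.037, -0.037, -0.236]]
```

Emit:
{"method": "jog_arm", "body": {
  "claw": [1, 1, 1, 1, 1, 1, 1, 1, 1, 1, 1, 1],
  "offset": [
    [-0.16, -0.16, 0.109],
    [-0.16, -0.16, 0.092],
    [-0.162, -0.162, 0.074],
    [-0.166, -0.166, 0.056],
    [-0.169, -0.169, 0.037],
    [-0.17, -0.17, 0.018],
    [-0.171, -0.171, 0],
    [-0.17, -0.17, -0.02],
    [-0.168, -0.168, -0.039],
    [-0.166, -0.166, -0.058],
    [-0.162, -0.162, -0.076],
    [-0.157, -0.157, -0.094]
  ],
  "angular": [
    [0, 0, 0],
    [0, 0, 0],
    [0, 0, 0],
    [0, 0, 0],
    [0, 0, 0],
    [0, 0, 0],
    [0, 0, 0],
    [0, 0, 0],
    [0, 0, 0],
    [0, 0, 0],
    [0, 0, 0],
    [0, 0, 0]
  ]
}}

```text
time_s: 68.05
tool_pos: [0.5976, 0.1972, 0.1487]
tcp_rot: [[-0.706, 0.709, 0.004], [0.709, 0.706, 0.003], [-0.001, 0.005, -1.0]]
force: [-1.2, 0.5, 3.9]
finger_gap: 0.0082
```

```bash
python3 st.py
```

```text
68.15 [0.5959 0.1955 0.1476] head 44.8 z [-0. -0. -1.] F [-3.1 -0.7  6.7] gap 0.0082 q [ 0.01  0.73 -0.65  1.57  0.49  1.01  0.01]
```

Emit:
{"method": "jog_arm", "body": {
  "claw": [1, 1, 1, 1, 1, 1, 1, 1, 1, 1, 1, 1],
  "offset": [
    [-0.151, -0.151, -0.112],
    [-0.145, -0.145, -0.128],
    [-0.137, -0.137, -0.144],
    [-0.129, -0.129, -0.159],
    [-0.119, -0.119, -0.173],
    [-0.109, -0.109, -0.185],
    [-0.099, -0.099, -0.197],
    [-0.087, -0.087, -0.208],
    [-0.075, -0.075, -0.217],
    [-0.063, -0.063, -0.224],
    [-0.05, -0.05, -0.231],
    [-0.037, -0.037, -0.236]
  ],
  "angular": [
    [0, 0, 0],
    [0, 0, 0],
    [0, 0, 0],
    [0, 0, 0],
    [0, 0, 0],
    [0, 0, 0],
    [0, 0, 0],
    [0, 0, 0],
    [0, 0, 0],
    [0, 0, 0],
    [0, 0, 0],
    [0, 0, 0]
  ]
}}

```text
time_s: 69.15
tool_pos: [0.5466, 0.1466, 0.0565]
tcp_rot: [[-0.705, 0.709, -0.004], [0.709, 0.705, -0.003], [0.001, -0.005, -1.0]]
force: [-4.5, -0.8, 2.1]
finger_gap: 0.0082
```

```bash
python3 st.py
```

```text
69.25 [0.5465 0.1466 0.0558] head 44.9 z [-0.006 -0.003 -1.   ] F [-5.5 -1.8  2. ] gap 0.008 q [ 0.05  0.76 -0.58  1.82  0.59  0.74 -0.06]
```

Emit:
{"method": "jog_arm", "body": {
  "claw": [1, 1, 0.73, 0.73, 0.73, 0.73, 0.73, 0.73, 0.73, 0.73, 0.73, 0.73],
  "offset": [
    [0, 0, -0.1],
    [0, 0, 0],
    [0, 0, 0],
    [0, 0, 0],
    [0, 0, 0.2],
    [0, 0, 0.5],
    [0, 0, 0.8],
    [0, 0, 0.8],
    [0, 0, 0.8],
    [0, 0, 0.8],
    [-0.3, -0.6, 0.5],
    [-0.3, -0.6, 0]
  ],
  "angular": [
    [0, 0, 0],
    [0, 0, 0],
    [0, 0, 0],
    [0, 0, 0],
    [0, 0, 0],
    [0, 0, 0],
    [0, 0, 0],
    [0, 0, 0],
    [0, 0, 0],
    [0, 0, 0],
    [0, 0, 0],
    [0, 0, 0]
  ]
}}

```text
time_s: 70.25
tool_pos: [0.5288, 0.1032, 0.236]
tcp_rot: [[-0.708, 0.706, 0.014], [0.706, 0.708, 0.006], [-0.006, 0.014, -1.0]]
force: [-0.2, -0.9, 0.3]
finger_gap: 0.0251
```

Emit:
{"method": "jog_arm", "body": {
  "claw": [0.73, 0.73, 0.73, 0.73, 0.73, 0.73, 0.73, 0.73, 0.73, 0.73, 0.73, 0.73],
  "offset": [
    [0, -0.8, 0],
    [0, -0.8, 0],
    [0, -0.8, 0],
    [0, -0.8, 0],
    [0, -0.8, 0],
    [0, -0.8, 0],
    [0, -0.8, 0],
    [0, -0.8, 0],
    [0, -0.8, 0],
    [0, 0, 0],
    [0, 0, 0],
    [0, 0, 0]
  ],
  "angular": [
    [0, 0, -0.5],
    [0, 0, -0.5],
    [0, 0, -0.5],
    [0, 0, -0.5],
    [0, 0, -0.5],
    [0, 0, -0.5],
    [0, 0, -0.5],
    [0, 0, -0.5],
    [0, 0, -0.5],
    [0, 0, 0],
    [0, 0, 0],
    [0, 0, 0]
  ]
}}

```text
time_s: 71.25
tool_pos: [0.5258, -0.1876, 0.2306]
tcp_rot: [[-0.308, 0.951, 0.003], [0.951, 0.308, 0.001], [-0.0, 0.003, -1.0]]
force: [-0.0, 0.4, -0.7]
finger_gap: 0.0253
```

```bash
python3 st.py
python3 - <<'E'
from h import *
a=cv2.imread('pics/top0.png',0); s0=cv2.imread('pics/side0.png',0)
t=save('top','t15.png');s=save('side','s15.png')
g=cv2.imread('pics/t15.png',0); sg=cv2.imread('pics/s15.png',0)
box=lambda n,A,B,r:print(n,'diff start->now',round(float(np.abs(A[r].astype(int)-B[r]).mean()),2))
box('station top',a,g,np.s_[175:250,165:240]); box('guard side',s0,sg,np.s_[168:205,300:345]); box('tape top',a,g,np.s_[252:296,184:230]); box('brush side',s0,sg,np.s_[303:350,345:378]); box('brush top',a,g,np.s_[193:218,384:445])
for th,z in(('guard_bar',.073),('lid_bar',.054),('clamp_knob',.084),('clamp_pivot',.084),('tape_roll',0.),('brush',0.)):
  for n in ('side','top'):
    r=models.place_of(n,th); print(th,n,[(np.round(onz(n,d['centre'],z)[:2],3).tolist(),round(d['conf'],2)) for d in r][:2])
# sub-pixel shift of the guard region (phase correlation)
for n,A,B,r in(('guard side',s0,sg,np.s_[165:215,300:345]),('station top',a,g,np.s_[175:250,165:240])): print(n,cv2.phaseCorrelate(A[r].astype(np.float32),B[r].astype(np.float32)))
E
```

```text
71.35 [ 0.5256 -0.1864  0.2305] head 18.1 z [ 0.002  0.001 -1.   ] F [0.5 0.1 0.5] gap 0.0251 q [ 0.68  0.51 -0.59  1.67  0.32  1.06  0.31]
station top diff start->now 2.78
guard side diff start->now 38.68
tape top diff start->now 2.61
brush side diff start->now 4.85
brush top diff start->now 36.97
guard_bar side [([0.549, 0.151], 0.56)]
guard_bar top [([0.549, 0.148], 0.57)]
lid_bar side [([0.439, -0.023], 0.67)]
lid_bar top [([0.446, -0.016], 0.91)]
clamp_knob side [([0.537, -0.099], 0.54)]
clamp_knob top [([0.542, -0.103], 0.59), ([0.525, -0.019], 0.23)]
clamp_pivot side [([0.544, -0.156], 0.6)]
clamp_pivot top [([0.545, -0.16], 0.88), ([0.461, 0.188], 0.69)]
tape_roll side [([0.446, 0.18], 0.82)]
tape_roll top [([0.459, 0.207], 0.73), ([0.527, -0.013], 0.32)]
brush side [([0.61, -0.263], 0.98)]
brush top []
guard side ((-0.6211333977906399, 3.1236477966859617), -0.05696661588880751)
station top ((0.5392142472202508, 0.5709562510156729), 1.0366698845757378)
```

```bash
python3 -c "
from rig import order,readout
print(order.sign_off(), readout.get_obs()['time_s'])"
```

```text
the job is handed in; nothing more can be done
the job is handed in; nothing more can be done
```

The job is done and handed in at about 71 s, well inside the 210 s limit.

I opened the guard and pushed the selector to Hold. All four modules then went flat into the tote, one to a compartment. Next I shut the lid, swung the clamp in over it, pushed the selector back to Run and closed the guard.

**Last checks**
- **Modules:** the pictures showed all four lying flat, one per compartment, just before the lid was closed.
- **Lid and clamp:** the lid was pressed down to its stop with about 17 N. The clamp was driven to its stop, with its knob measured at (0.542, −0.103) and pivot at (0.545, −0.160).
- **Station:** the top view matches the starting picture to within noise, so the guard is shut and the selector is at Run.
- **Tape and brush:** the tape region in the top view is unchanged from the start, and so is the brush region in the side view.
- **Arm:** it is clear of everything at z = 0.23.

**What failed or disagreed**
- **First guard try:** the bar slipped out at an 8 N grip, and the guard fell shut.
- **Second guard try:** I had taken the hinge to be too high, and the force reading rose to 76 N downward and about 52 N sideways before I corrected the path. That stayed under the 120 N wrist limit.
- **Side-view guard check:** the side-view comparison of the guard region did not match the start picture. I put this down to the tote's lid, which stood across that view at the start and is now shut.
- **Brush from above:** the arm hid the brush in the final top view, so I could only check it from the side.

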